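# Hang slide hangers level to dry and start the timer

## Robot

A 6-joint arm with a two-finger parallel gripper is mounted at the origin on a cart in front of the work surface, level with it; the furniture and walls round the work are solid. World frame = base frame: x ahead of the robot, y to its left, z up, the work surface at z = 0. Lengths are in mm, angles in rad, forces in N, time in s.
With the tool pointing down it reaches from about 325 to 900 mm from the base axis. Payload 3.5 kg.
Tool frame: the origin (TCP) lies on the front face of the gripper's body, between the roots of the fingers; the fingertips stand 73 mm ahead of it and the grasp point (between the pads) lies 54 mm ahead of it; z points along the fingers, y is the direction in which the jaws open and shut (so a half turn about z gives the same grasp; the last joint's range is limited). The gripper opens to 85 mm and grips with 20 to 120 N. Pads are 22 mm wide; open, the fingers measure 114 mm over their backs; the gripper's body (76 mm by 85 mm) begins 54 mm behind the grasp point. The pads swing forward as they close: fully open they stand 13 mm farther back than shut.
Start: joints at [-1.299, 0.276, -0.026, 1.268, 0, 1.467], TCP at [228.792, -581.615, 303.913] pointing down, gripper open.
Joint ranges: [-3.12, 3.12], [-0.85, 1.88], [-1.08, 1.24], [-1.95, 2.15], [-1.57, 1.53], [-3.14, 3.14]. Speed limits (rad/s): [2.57, 2.57, 3.14, 3.14, 3.14, 3.14].

## Interface

Orientations are given as [roll, pitch, yaw] about the fixed x, y, z axes, in that order (R = Rz(yaw) Ry(pitch) Rx(roll)).
In Python, from bench import arm, imaging, nets gives the robot as it stands.
- The arm moves only by the tool servo_tool, never from a script. Its argument "steps" is a list of rows, each a list of 7 numbers: the shift along the tool's x, y, z each as a share of 0.25 m, from -1 to 1, then the turn, a rotation vector about the tool's x, y, z each as a share of 90 degrees, from -1 to 1, then the gripper's target within -1 to 1 (shut at 1, half-way at 0, fully open at -1). In form: [[dx, dy, dz, ax, ay, az, jaw], ...]. A call has exactly 8 rows; each row is the pose to reach, as a shift and turn from the pose commanded when the call began, along the tool's axes at that moment; what a row does not reach only later rows make up. A row lasts 1/8 s, in which the tool goes at most 62.5 mm and 10.7 degrees, less where a joint would pass 70% of its speed; a pose out of reach is approached as far as the arm can. A call with a number of a shift or a turn outside -1 to 1 is refused whole. A call with a gripper value outside its range is refused whole. The fingers move at their own pace and stop on an object; "newtons" is the grip in N (left out, the last holds). Time passes only in rows, so rows that repeat a pose let the fingers close, or fill a call up. It gives the time, the measured TCP pose, the force and the opening at its end, in the units of the state.
- arm.observe(): the state, without advancing time (a new reading comes with each control period).
- imaging.camera(name): name is "scene" or "top" or "wrist"; returns the picture (384x512x3 uint8, blue, green, red); there is no depth.
- imaging.get_calibration(name): a dict with "K" (3x3 intrinsics, pixels), "k1" (the pictures are not rectified: a ray, as slopes to the right and down, at radius r is drawn at 1 + k1 r^2 times it, then the intrinsics apply), "origin" and "attitude" of the camera in the world. Camera axes: x right, y down, z forward; pixel columns grow to the right and rows downward; lengths in mm; the calibration is good to about 2 mm. A picture is of the moment at which its call begins: read the wrist's pose just before it. get_calibration takes no time and is no camera call; for the wrist camera it gives the pose at the moment of the call.
- arm.sign_off(): hands the job in, once; it reports no verdict.
Trained networks look in the newest picture that a camera, given by its name, has taken for a name from the list of things; names that differ only in an ending like _2 or _b are one class to them, and where a whole thing is asked for, a point or a joint stands for the part that bears it (a point fixed in the world has none). Each returns a list of dicts, best first, with "score" (0 to 1); they miss things now and then, are a little off and sometimes report something else, mostly with a low value. They report only what shows in the picture. A call takes as long as a camera call.
- nets.find_in(camera, name): "box" ([left, top, width, height] in pixels, round what is visible of it).
- nets.trace(camera, name): "pixels" (384x512 bool, what is visible of it) and "box" ([left, top, width, height] in pixels, round what is visible of it).
- nets.place_of(camera, name): "point" ([column, row] in pixels: a listed point, or the origin of a listed thing).
The state is a dict: "time_s": time; "joint_pos": joint angles; "qd": joint speeds; "effort": joint torques, N m; "tool_pos": TCP position; "ee_rot": TCP orientation; "force": force on the tool from outside, world axes, zero at the start; "wrist_torque": the same for the moment, N m; "gripper_width": finger opening in mm.
Only numpy, scipy, OpenCV 4.12 (cv2) and the standard library are available. Lean on these libraries where they do the work, as an engineer would, in place of code of your own. Each camera call takes 0.05 s, during which the arm holds its last target. There are 200 camera calls.

## Task

Get the stained slides drying: hang every slide hanger on a peg of the drying stand by whichever of its holes lets its bar hang level, free of the other hangers (let none fall over, the slides are glass); those that now hang crooked must be lifted off and rehung by the right hole. When all of them hang level and still, wind the bench timer at the front right of the table by turning its black dial clockwise as far as it goes, without moving the bottles, box and dish standing around.

Things in the scene. Friction and masses are not known exactly. Their poses are not given: they have to be found in the camera images.
- hanger_1: slide hanger: upright white plastic bar 130 x 58 x 5 mm (along y, z, x) with five 15 mm holes at y = -40, -20, 0, 20, 40, z = 112; origin: centre of its underside; x is normal to its faces, z up. Bar from z = 82 to 140; its plain top edge is the place to pinch. This one: two slides, their middles at y = +40 and y = +10 mm; starts crooked on a peg, by its middle hole; may be absent.
- hanger_2: slide hanger, same as hanger_1. Every hanger has two legs at y = -60 and 60 down to cross feet 60 mm long (x), undersides at z = 0, and stands by itself on them. This one: two slides, their middles at y = -40 and y = -10 mm; starts crooked on a peg, by its middle hole; may be absent.
- hanger_3: slide hanger, same as hanger_1. Every slide is 26 mm wide, hangs down to z = 8 and sits in a steel clamp block 24 x 14 x 20 mm (y, x, z) at z = 79, all fixed to the bar. This one: one slide, its middle at y = +30 mm; starts standing on its feet; may be absent.
- hanger_4: slide hanger, same as hanger_1. In every hanger each slide with its clamp weighs twice as much as the empty hanger (about 60 g against 30 g, which alone balances at y = 0). This one: three slides, their middles at y = -32, 0 and +32 mm; starts standing on its feet; may be absent.
- hanger_5: slide hanger, same as hanger_1. Either face of a hanger may look forward. Wrong holes let a hanger hang 20 degrees or more off level. This one: two slides, their middles at y = -40 and y = -10 mm; starts standing on its feet; may be absent.
- stand: fixed steel drying stand: drip tray 137 x 600 mm (rim 12 mm high), two end posts and a cross rail along y, top 200 mm high, with four 6 mm pegs pointing to -x (to the robot). Origin: on the table, mid-stand; x away from the robot, y along the rail. Rail front at x = 46 mm; pegs end at x = -45 mm and rise 6 degrees to their free ends; posts reach 206 mm, nothing is higher
- peg_1 (a point): point on the axis of peg 1 of the drying stand (numbered from +y, 185 mm apart), about the middle of its length, 200 mm above the table, 40 mm from its free end; its frame is parallel to the stand's
- peg_2 (a point): point on the axis of peg 2 of the drying stand (numbered from +y, 185 mm apart), about the middle of its length, 200 mm above the table, 40 mm from its free end; its frame is parallel to the stand's
- peg_3 (a point): point on the axis of peg 3 of the drying stand (numbered from +y, 185 mm apart), about the middle of its length, 200 mm above the table, 40 mm from its free end; its frame is parallel to the stand's
- peg_4 (a point): point on the axis of peg 4 of the drying stand (numbered from +y, 185 mm apart), about the middle of its length, 200 mm above the table, 40 mm from its free end; its frame is parallel to the stand's
- timer: the nearer of two alike timers (the other, at the back by the microscope, is not used): round white wind-up bench timer, 68 mm across and 40 mm high, standing loose on the table (0.25 kg). Origin: centre of its underside. On top sits its black dial knob, 32 mm across, from 25 to 40 mm above the table, on the timer's axis
- timer_dial_knob (a joint): angle of the timer's dial (rad): 0 at the clockwise stop (fully wound), growing anticlockwise as seen from above, to 5.24; it turns lightly and stays where it is left; it starts between 0.9 and 1.4
- reagent_bottle: bystander: white plastic bottle with a screw cap, 67 mm across, 126 mm high; origin at the centre of its underside
- dropper_red: bystander: small dropper bottle with a red cap, 25 mm across, 64 mm high; origin at the centre of its underside
- slide_box: bystander: cardboard slide box, 35 x 83 x 60 mm; origin at the centre of its underside
- petri_dish: bystander: round glass dish, 69 mm across, 16 mm high; origin at the centre of its underside

How it is judged (in metres and radians):
On the way, in this order (a step that is already met when the one before it is completed fails the run):
1. every slide hanger hangs on a peg of the stand, level and still, clear of the others (((x of peg_1 in the frame of hanger_1 between -0.045 and 0.045 m and y of peg_1 in the frame of hanger_1 between -0.055 and 0.055 m and z of peg_1 in the frame of hanger_1 between 0.097 and 0.127 m) or (x of peg_2 in the frame of hanger_1 between -0.045 and 0.045 m and y of peg_2 in the frame of hanger_1 between -0.055 and 0.055 m and z of peg_2 in the frame of hanger_1 between 0.097 and 0.127 m) or (x of peg_3 in the frame of hanger_1 between -0.045 and 0.045 m and y of peg_3 in the frame of hanger_1 between -0.055 and 0.055 m and z of peg_3 in the frame of hanger_1 between 0.097 and 0.127 m) or (x of peg_4 in the frame of hanger_1 between -0.045 and 0.045 m and y of peg_4 in the frame of hanger_1 between -0.055 and 0.055 m and z of peg_4 in the frame of hanger_1 between 0.097 and 0.127 m)) and angle between hanger_1's own y axis and vertical between 1.4508 and 1.6908 rad and linear speed of each of hanger_1, hanger_2, hanger_3, hanger_4, hanger_5 below 0.03 m/s and angular speed of each of hanger_1, hanger_2, hanger_3, hanger_4, hanger_5 below 0.2 rad/s and ((x of peg_1 in the frame of hanger_2 between -0.045 and 0.045 m and y of peg_1 in the frame of hanger_2 between -0.055 and 0.055 m and z of peg_1 in the frame of hanger_2 between 0.097 and 0.127 m) or (x of peg_2 in the frame of hanger_2 between -0.045 and 0.045 m and y of peg_2 in the frame of hanger_2 between -0.055 and 0.055 m and z of peg_2 in the frame of hanger_2 between 0.097 and 0.127 m) or (x of peg_3 in the frame of hanger_2 between -0.045 and 0.045 m and y of peg_3 in the frame of hanger_2 between -0.055 and 0.055 m and z of peg_3 in the frame of hanger_2 between 0.097 and 0.127 m) or (x of peg_4 in the frame of hanger_2 between -0.045 and 0.045 m and y of peg_4 in the frame of hanger_2 between -0.055 and 0.055 m and z of peg_4 in the frame of hanger_2 between 0.097 and 0.127 m)) and angle between hanger_2's own y axis and vertical between 1.4508 and 1.6908 rad and ((x of peg_1 in the frame of hanger_3 between -0.045 and 0.045 m and y of peg_1 in the frame of hanger_3 between -0.055 and 0.055 m and z of peg_1 in the frame of hanger_3 between 0.097 and 0.127 m) or (x of peg_2 in the frame of hanger_3 between -0.045 and 0.045 m and y of peg_2 in the frame of hanger_3 between -0.055 and 0.055 m and z of peg_2 in the frame of hanger_3 between 0.097 and 0.127 m) or (x of peg_3 in the frame of hanger_3 between -0.045 and 0.045 m and y of peg_3 in the frame of hanger_3 between -0.055 and 0.055 m and z of peg_3 in the frame of hanger_3 between 0.097 and 0.127 m) or (x of peg_4 in the frame of hanger_3 between -0.045 and 0.045 m and y of peg_4 in the frame of hanger_3 between -0.055 and 0.055 m and z of peg_4 in the frame of hanger_3 between 0.097 and 0.127 m)) and angle between hanger_3's own y axis and vertical between 1.4508 and 1.6908 rad and ((x of peg_1 in the frame of hanger_4 between -0.045 and 0.045 m and y of peg_1 in the frame of hanger_4 between -0.055 and 0.055 m and z of peg_1 in the frame of hanger_4 between 0.097 and 0.127 m) or (x of peg_2 in the frame of hanger_4 between -0.045 and 0.045 m and y of peg_2 in the frame of hanger_4 between -0.055 and 0.055 m and z of peg_2 in the frame of hanger_4 between 0.097 and 0.127 m) or (x of peg_3 in the frame of hanger_4 between -0.045 and 0.045 m and y of peg_3 in the frame of hanger_4 between -0.055 and 0.055 m and z of peg_3 in the frame of hanger_4 between 0.097 and 0.127 m) or (x of peg_4 in the frame of hanger_4 between -0.045 and 0.045 m and y of peg_4 in the frame of hanger_4 between -0.055 and 0.055 m and z of peg_4 in the frame of hanger_4 between 0.097 and 0.127 m)) and angle between hanger_4's own y axis and vertical between 1.4508 and 1.6908 rad and ((x of peg_1 in the frame of hanger_5 between -0.045 and 0.045 m and y of peg_1 in the frame of hanger_5 between -0.055 and 0.055 m and z of peg_1 in the frame of hanger_5 between 0.097 and 0.127 m) or (x of peg_2 in the frame of hanger_5 between -0.045 and 0.045 m and y of peg_2 in the frame of hanger_5 between -0.055 and 0.055 m and z of peg_2 in the frame of hanger_5 between 0.097 and 0.127 m) or (x of peg_3 in the frame of hanger_5 between -0.045 and 0.045 m and y of peg_3 in the frame of hanger_5 between -0.055 and 0.055 m and z of peg_3 in the frame of hanger_5 between 0.097 and 0.127 m) or (x of peg_4 in the frame of hanger_5 between -0.045 and 0.045 m and y of peg_4 in the frame of hanger_5 between -0.055 and 0.055 m and z of peg_4 in the frame of hanger_5 between 0.097 and 0.127 m)) and angle between hanger_5's own y axis and vertical between 1.4508 and 1.6908 rad and contact force between hanger_1 and hanger_2 below 0.05 N and contact force between each of hanger_1, hanger_2 and hanger_3 below 0.05 N and contact force between each of hanger_1, hanger_2, hanger_3 and hanger_4 below 0.05 N and contact force between each of hanger_1, hanger_2, hanger_3, hanger_4 and hanger_5 below 0.05 N), for 0.3 s.
2. the timer's dial is wound to its clockwise stop (value of joint timer_dial_knob below 0.12 rad), for 0.2 s.
At the end, for the whole second after the job is handed in: Every hanger present hangs on a peg of the stand by one of its holes with its bar within 7 degrees of level, at rest and not touching another hanger; the timer's dial is within 7 degrees of its clockwise stop, wound after the hangers hung (all of step 1 and value of joint timer_dial_knob below 0.12 rad).
It fails at once if the reagent bottle is moved more than 3 cm (distance of reagent_bottle from where it was at the start of the episode above 0.03 m).
It fails at once if the dropper red is moved more than 3 cm (distance of dropper_red from where it was at the start of the episode above 0.03 m).
It fails at once if the slide box is moved more than 3 cm (distance of slide_box from where it was at the start of the episode above 0.03 m).
It fails at once if the petri dish is moved more than 3 cm (distance of petri_dish from where it was at the start of the episode above 0.03 m).
It fails at once if a slide hanger is tipped over or dropped on its side (angle between any of hanger_1, hanger_2, hanger_3, hanger_4, hanger_5's own z axis and vertical above 1.1 rad).
Of hanger_1, hanger_2 only 1 to 2 are there at a start; the rules pass over those that are not, and their reading is None.
Of hanger_3, hanger_4, hanger_5 only 2 to 2 are there at a start; the rules pass over those that are not, and their reading is None.
At some moment in a run one of timer may be knocked a few centimetres aside while the robot is not near it.
Once in a run the grip may slacken for a moment while it holds something.
It also fails if it takes over 210 s, if anything falls off the work surface, if the arm or the gripper's body presses on something with over 40 N, if the wrist force passes 120 N, or if a joint passes its speed limit or range.

## Working session

There is one attempt and no reset: what is moved stays moved. The work goes in short steps, Python scripts to look and compute and a tool call to move; the robot and the scene stay as the last step left them, time stands still between calls to the robot, and variables do not carry over. Pictures are saved under pics/ and viewed, on a budget of 14 in all, crops included, one or two more only if the job needs it, and the job is handed in when it is done.

Besides the shell and the picture viewer there is one more tool, called as name([rows], argument=value, ...), one row to a line, values as JSON. servo_tool: Moves the arm, as the interface text tells. Shift numbers are shares of 0.25 m and turn numbers shares of 90 degrees, none past 1 either way. Its arguments: {"type":"object","properties":{"steps":{"type":"array","items":{"type":"array","items":{"type":"number"}}},"newtons":{"type":"number"}},"required":["steps"]}

```bash
ls; mkdir -p pics
cat > h.py <<'E'
import numpy as np,cv2
from scipy.spatial.transform import Rotation as R
from bench import arm,imaging,nets
def cal(n):
    c=imaging.get_calibration(n); return c
E
python3 - <<'E'
from h import *
print(arm.observe())
for n in ("scene","top","wrist"):
    print(n,imaging.get_calibration(n))
for n in ("scene","top"):
    im=imaging.camera(n); np.save(f"pics/{n}0.npy",im)
    cv2.imwrite(f"pics/{n}0.png",cv2.resize(im,(800,600),interpolation=cv2.INTER_CUBIC))
    for t in ("hanger_1","stand","timer","peg_1","reagent_bottle","dropper_red","slide_box","petri_dish"):
        try: print(n,t,[(np.round(d["point"],1).tolist(),round(d["score"],2)) for d in nets.place_of(n,t)])
        except Exception as e: print(n,t,e)
E
```

```text
pics
{'time_s': 0.0, 'joint_pos': array([-1.29939455e+00,  2.77157125e-01, -2.79076852e-02,  1.26800433e+00,
        1.84387130e-05,  1.46742261e+00]), 'qd': array([-3.04201884e-05, -2.56952606e-04,  3.61273572e-04, -1.89214854e-03,
        6.71470449e-04, -1.04260743e-03]), 'effort': array([ 2.69628690e-04, -4.45516419e+01,  2.95199025e+01,  1.63698744e-02,
       -9.93167873e-05, -5.53398777e-06]), 'tool_pos': array([ 228.63035223, -581.00674208,  302.73191545]), 'ee_rot': array([-3.13933388e+00, -2.52870522e-04,  3.74775186e-01]), 'force': array([ 0.24464072, -0.09834625,  0.44367766]), 'wrist_torque': array([-0.02090057, -0.06152189,  0.02634491]), 'gripper_width': 85.34328483007067}
scene {'K': array([[446.87133739,   0.        , 252.87191653],
       [  0.        , 446.87133739, 189.92449896],
       [  0.        ,   0.        ,   1.        ]]), 'k1': -0.14517391782641653, 'origin': array([ -151.26394979, -1260.42376092,   828.03702478]), 'attitude': array([-2.01999994,  0.02400411, -0.50224226])}
top {'K': array([[444.13750465,   0.        , 264.58242219],
       [  0.        
[... 655 characters left out ...]
eg_1 [([320.2, 203.8], 0.83), ([289.2, 183.1], 0.79)]
scene reagent_bottle [([214.4, 177.9], 0.89)]
scene dropper_red [([198.9, 179.9], 0.49)]
scene slide_box [([361.6, 291.4], 0.97)]
scene petri_dish [([332.3, 307.9], 0.82)]
top hanger_1 [([292.1, 218.1], 0.73), ([253.4, 169.2], 0.64), ([237.0, 220.0], 0.52), ([148.8, 199.1], 0.26)]
top stand [([190.4, 156.5], 0.67), ([268.2, 174.4], 0.65)]
top timer [([380.1, 174.0], 0.73), ([339.4, 219.6], 0.62)]
top peg_1 [([242.3, 161.2], 0.91), ([294.3, 163.5], 0.77), ([339.0, 169.5], 0.62)]
top reagent_bottle [([140.9, 182.9], 0.86)]
top dropper_red [([148.9, 200.1], 0.55)]
top slide_box [([377.6, 174.7], 0.66)]
top petri_dish [([379.2, 200.3], 0.67)]
```

View pics/scene0.png

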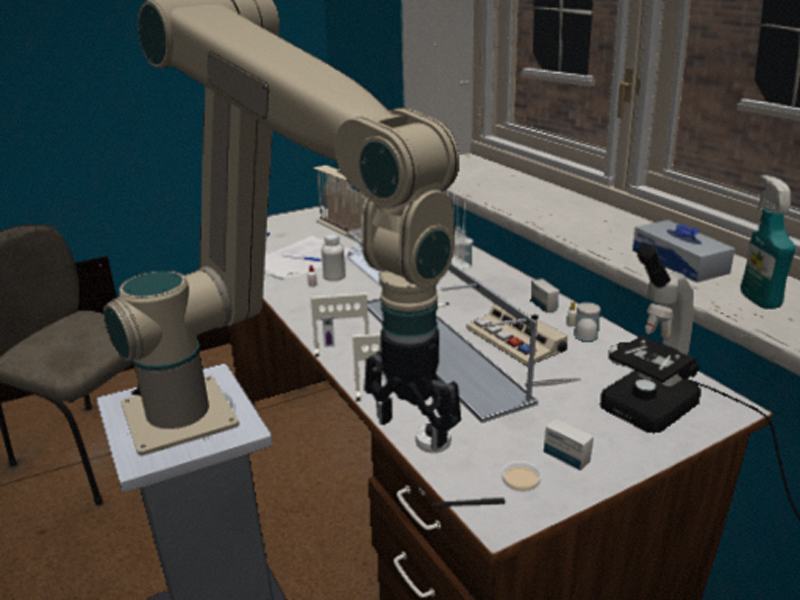

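View pics/top0.png

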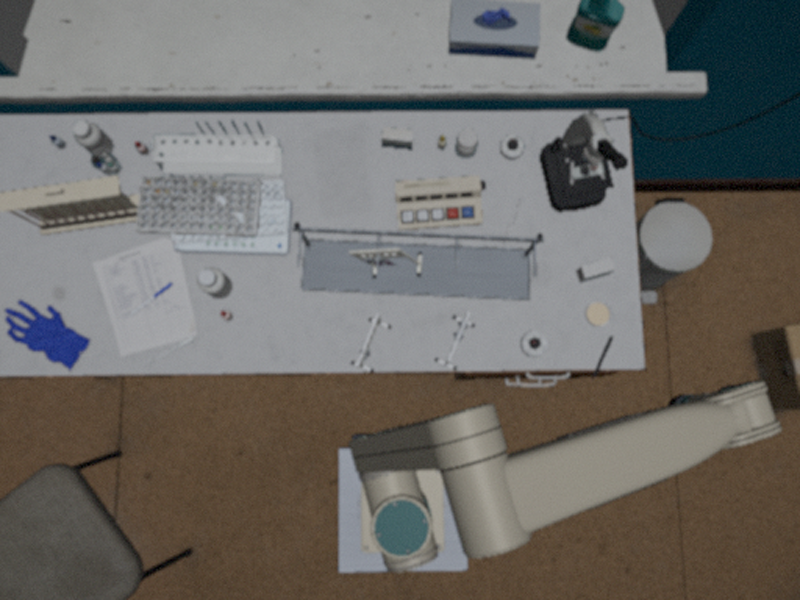

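The top view shows one hanger on peg 2 (≈(375,255) of 800) and two standing hangers at ≈(370,343) and (456,340). The timer is at (534,343). Next I'll work out coarse positions.

```bash
cat >> h.py <<'E'
def proj(c,P):
    q=R.from_euler('xyz',c["attitude"]).inv().apply(np.atleast_2d(P)-c["origin"])
    s=q[:,:2]/q[:,2:]; s=s*(1+c["k1"]*(s**2).sum(1,keepdims=True))
    return s*[c["K"][0,0],c["K"][1,1]]+[c["K"][0,2],c["K"][1,2]]
def ray(c,uv):
    d=(np.array(uv,float)-[c["K"][0,2],c["K"][1,2]])/c["K"][0,0]; s=d.copy()
    for _ in range(20): s=d/(1+c["k1"]*(s@s))
    return R.from_euler('xyz',c["attitude"]).apply([s[0],s[1],1])
def atz(c,uv,z):
    v=ray(c,uv); return c["origin"]+v*(z-c["origin"][2])/v[2]
def tri(obs):
    A=np.zeros((3,3));b=np.zeros(3)
    for c,uv in obs:
        v=ray(c,uv);v/=np.linalg.norm(v);M=np.eye(3)-np.outer(v,v);A+=M;b+=M@c["origin"]
    return np.linalg.solve(A,b)
def tool():
    o=arm.observe(); return o["tool_pos"],R.from_euler('xyz',o["ee_rot"]),o
E
python3 - <<'E'
from h import *
c=cal("top"); k=512/800
for n,uv,z in [("post+",(302,229),206),("post-",(540,237),206),("timer",(535,342),40),("hA e1",(379,318),140),("hA e2",(361,366),140),("hB e1",(469,317),140),("hB e2",(448,362),140),("peg2",(378,252),204),("peg3",(459,256),204),("peg4",(530,265),204),("tray fl",(303,288),6),("tray fr",(529,298),6),("bottle",(211,281),126),("dropper",(226,314),64),("box",(596,269),60),("dish",(598,314),16)]:
    print(n,atz(c,np.array(uv)*k,z).round())
p,r,o=tool(); w=cal("wrist")
print("cam in tool",r.inv().apply(w["origin"]-p).round(1)); print((r.inv()*R.from_euler('xyz',w["attitude"])).as_matrix().round(3))
im=imaging.camera("wrist"); cv2.imwrite("pics/w0.png",im)
E
```

```text
post+ [665. 229. 206.]
post- [ 640. -333.  206.]
timer [ 409. -342.   40.]
hA e1 [460.  51. 140.]
hA e2 [345.  94. 140.]
hB e1 [ 460. -166.  140.]
hB e2 [ 352. -114.  140.]
peg2 [608.  50. 204.]
peg3 [ 597. -140.  204.]
peg4 [ 573. -307.  204.]
tray fl [560. 255.   6.]
tray fr [ 528. -337.    6.]
bottle [557. 462. 126.]
dropper [484. 439.  64.]
box [ 593. -502.   60.]
dish [ 483. -513.   16.]
cam in tool [ 75.3  -0.3 -69.5]
[[ 0.    -0.956 -0.293]
 [ 1.     0.001 -0.001]
 [ 0.002 -0.293  0.956]]
```

View pics/w0.png

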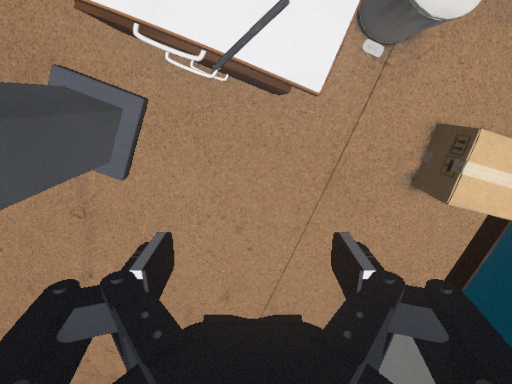

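```bash
cat >> h.py <<'E'
def pose(yaw_deg,tilt_deg=0,ax='x'):
    """tool down, yaw, then tilted about world axis"""
    r=R.from_euler('xyz',[np.pi,0,np.radians(yaw_deg)])
    return R.from_euler('y',-tilt_deg,degrees=True)*r if ax=='x' else R.from_euler('x',tilt_deg,degrees=True)*r
def go(P,Rt=None):
    p,r,o=tool(); Rt=r if Rt is None else Rt
    s=r.inv().apply(np.array(P)-p)/250; t=(r.inv()*Rt).as_rotvec()/(np.pi/2)
    print("at",p.round(1),"rot",np.degrees(o["ee_rot"]).round(1),"w",round(o["gripper_width"],1),"F",o["force"].round(1),"t",round(o["time_s"],2),"j",o["joint_pos"].round(2))
    print("shift",s.round(4).tolist(),"turn",t.round(4).tolist())
E
python3 - <<'E'
from h import *
go([330,-300,400],pose(100))
E
```

```text
at [ 228.8 -581.6  303.9] rot [180.    0.   21.5] w 85.1 F [ 0.5 -0.1 -0.2] t 0.95 j [-1.3   0.28 -0.03  1.27 -0.    1.47]
shift [0.7891, -0.9001, -0.3843] turn [0.0, 0.0, -0.8725]
```

servo_tool([
  [0.1,-0.11,-0.05,0,0,-0.11,-1],
  [0.2,-0.23,-0.1,0,0,-0.22,-1],
  [0.3,-0.34,-0.15,0,0,-0.33,-1],
  [0.4,-0.45,-0.2,0,0,-0.44,-1],
  [0.5,-0.56,-0.25,0,0,-0.55,-1],
  [0.6,-0.68,-0.3,0,0,-0.66,-1],
  [0.7,-0.79,-0.35,0,0,-0.77,-1],
  [0.79,-0.9,-0.384,0,0,-0.872,-1],
])

```text
time_s: 1.95
tool_pos: [330.6, -298.8, 400.8]
ee_rot: [3.141, 0.001, 1.75]
force: [0.5, 0.1, 0.0]
gripper_width: 85.3
```

Run:
```python
from h import *
go([430,-40,430],pose(180,12))
go([430,-40,430],pose(180,-12))
print(pose(180,12).as_matrix().round(2))
```

```text
at [ 330.6 -298.8  400.8] rot [1.800e+02 1.000e-01 1.003e+02] w 85.3 F [0.5 0.1 0. ] t 1.95 j [-0.88 -0.09 -0.23  1.43  0.    0.51]
shift [0.9478, 0.5758, -0.1175] turn [-0.0928, -0.1101, -0.8825]
at [ 330.6 -298.8  400.8] rot [1.800e+02 1.000e-01 1.003e+02] w 85.3 F [0.5 0.1 0. ] t 1.95 j [-0.88 -0.09 -0.23  1.43  0.    0.51]
shift [0.9478, 0.5758, -0.1175] turn [0.0927, 0.112, -0.8825]
[[-0.98  0.    0.21]
 [ 0.    1.    0.  ]
 [-0.21  0.   -0.98]]
```

Tilt +12 points the tool z forward, which is what I want.

servo_tool([
  [0.12,0.07,-0.02,-0.012,-0.014,-0.11,-1],
  [0.24,0.14,-0.04,-0.023,-0.028,-0.22,-1],
  [0.36,0.22,-0.05,-0.035,-0.041,-0.33,-1],
  [0.48,0.29,-0.07,-0.046,-0.055,-0.44,-1],
  [0.6,0.36,-0.08,-0.058,-0.069,-0.55,-1],
  [0.72,0.43,-0.1,-0.07,-0.083,-0.66,-1],
  [0.84,0.5,-0.11,-0.081,-0.096,-0.77,-1],
  [0.948,0.576,-0.117,-0.093,-0.11,-0.882,-1],
])

```text
time_s: 2.95
tool_pos: [431.2, -40.3, 429.6]
ee_rot: [3.141, 0.21, 3.142]
force: [0.2, -0.8, 0.6]
gripper_width: 85.4
```

Run:
```python
from h import *
import pickle
c=cal("wrist"); im=imaging.camera("wrist"); pickle.dump((c,im),open("pics/w1.pkl","wb"))
cv2.imwrite("pics/w1.png",cv2.resize(im,(800,600),interpolation=cv2.INTER_CUBIC))
for t in ("hanger_1","stand","timer","peg_1"):
    print(t,[(np.round(d["point"],1).tolist(),round(d["score"],2)) for d in nets.place_of("wrist",t)])
go([0,0,0])
```

```text
hanger_1 [([321.3, 80.7], 0.9), ([276.9, 207.3], 0.71)]
stand [([251.0, 182.9], 0.89), ([497.6, 166.9], 0.2)]
timer [([74.8, 81.2], 0.76)]
peg_1 [([440.9, 254.4], 0.75), ([50.4, 241.1], 0.68), ([314.4, 252.6], 0.66), ([183.5, 247.1], 0.66)]
at [430.8 -41.7 429.1] rot [179.9  11.9 179.6] w 85.3 F [ 0.4 -0.1 -0.6] t 3.2 j [-0.27 -0.24 -0.3   1.3   0.06 -0.26]
shift [2.0419, 0.153, 1.3234] turn [0.0, 0.0, 0.0]
```

View pics/w1.png

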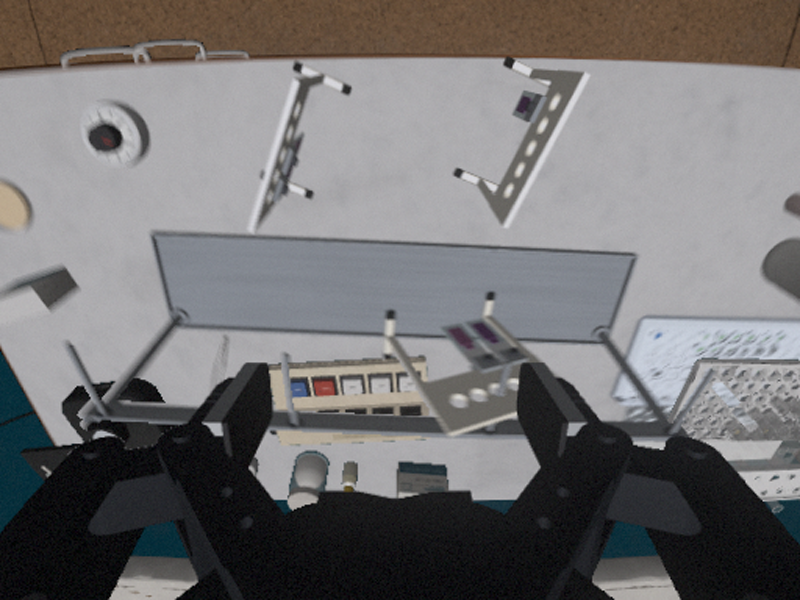

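The wrist view (800 px) shows:
- A: standing, one slide at its near end (530,105). Its top edge runs (587,73)–(505,224).
- B: standing, top edge (298,75)–(250,230), slides unclear.
- C: hung on peg 2 by its middle hole, two slides on the lower right (+y) side.
- The timer is at (110,135).

Next I'll fit the stand.

Run:
```python
from h import *
import pickle
from scipy.optimize import least_squares
c,im=pickle.load(open("pics/w1.pkl","rb")); k=512/800
for n,uv,z in [("A1",(587,73),140),("A2",(505,224),140),("B1",(298,75),140),("B2",(252,231),140),("timer",(103,138),40),("trayL",(153,233),12),("trayR",(634,255),12),("Cfoot",(490,297),60),]:
    print(n,atz(c,np.array(uv)*k,z).round(1))
pg=np.array([(440.9,254.4),(314.4,252.6),(183.5,247.1),(50.4,241.1)])
print([atz(c,u,200).round(1) for u in pg])
M=np.array([[0,277.5-185*i,200] for i in range(4)]+[[-68.5,-300,12],[-68.5,300,12]])
uv=np.vstack([pg,np.array([(153,233),(634,255)])*k])
W=lambda q:M@R.from_euler('z',q[2]).as_matrix().T+[q[0],q[1],0]
s=least_squares(lambda q:(proj(c,W(q))-uv).ravel(),[608,-47,-.04],loss='soft_l1',x_scale=[10,10,.1])
print(s.x,(proj(c,W(s.x))-uv).round(1).tolist()); print(W(s.x).round(1))
# local zoom crops of B and C
x=[cv2.resize(im[20:170,130:250],(400,500),interpolation=cv2.INTER_CUBIC),cv2.resize(im[170:290,230:360],(400,500),interpolation=cv2.INTER_CUBIC)]
cv2.imwrite("pics/w1c.png",np.hstack(x))
```

```text
A1 [352.1 102.7 140. ]
A2 [470.2  55.5 140. ]
B1 [ 355.  -109.4  140. ]
B2 [ 476.4 -161.6  140. ]
timer [ 411.8 -337.4   40. ]
trayL [ 527.3 -328.5   12. ]
trayR [556.5 257.7  12. ]
Cfoot [588.4  71.6  60. ]
[array([614.9, 232.7, 200. ]), array([607.7,  47.1, 200. ]), array([ 597.5, -133.2,  200. ]), array([ 589.8, -320.9,  200. ])]
[ 6.04011953e+02 -4.35885288e+01 -4.81199454e-02] [[-0.0, 1.3], [1.2, 0.4], [-1.8, 1.1], [0.3, 0.5], [-6.7, -3.0], [1.7, -3.1]]
[[ 617.4  233.6  200. ]
 [ 608.5   48.8  200. ]
 [ 599.6 -136.   200. ]
 [ 590.7 -320.8  200. ]
 [ 521.2 -339.9   12. ]
 [ 550.   259.4   12. ]]
```

View pics/w1c.png

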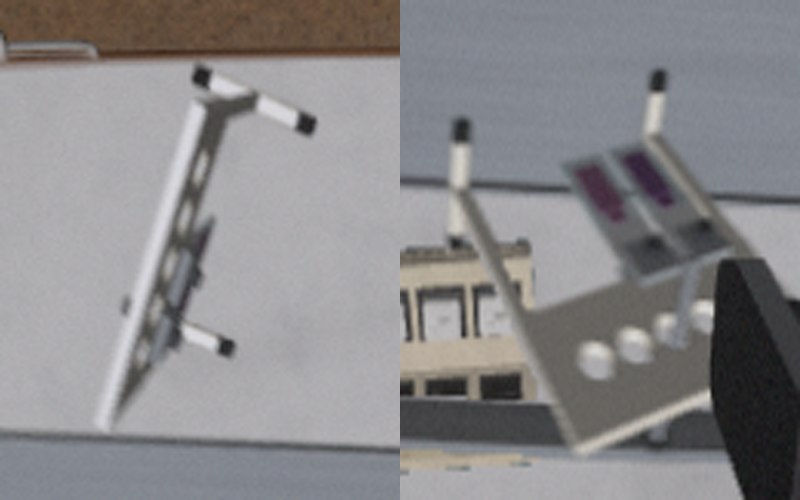

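C's peg goes through its middle hole, with both slides towards +y. B's slide count is still unclear. I'll move in for a closer view of C and peg 2.

Run:
```python
from h import *
go([505,50,385],pose(180,30))
```

```text
at [430.8 -41.7 429.1] rot [179.9  11.9 179.6] w 85.3 F [ 0.4 -0.1 -0.6] t 3.2 j [-0.27 -0.24 -0.3   1.3   0.06 -0.26]
shift [-0.2512, 0.3688, 0.2339] turn [-0.001, -0.2009, -0.0044]
```

servo_tool([
  [-0.06,0.09,0.06,0,-0.05,0,-1],
  [-0.12,0.18,0.12,0,-0.1,0,-1],
  [-0.19,0.28,0.18,0,-0.15,-0.002,-1],
  [-0.25,0.369,0.234,-0.001,-0.2,-0.004,-1],
  [-0.25,0.369,0.234,-0.001,-0.2,-0.004,-1],
  [-0.25,0.369,0.234,-0.001,-0.2,-0.004,-1],
  [-0.25,0.369,0.234,-0.001,-0.2,-0.004,-1],
  [-0.25,0.369,0.234,-0.001,-0.2,-0.004,-1],
])

```text
time_s: 4.2
tool_pos: [505.2, 49.5, 385.8]
ee_rot: [3.141, 0.524, 3.14]
force: [-0.3, -0.3, 0.5]
gripper_width: 85.4
```

Run:
```python
from h import *
import pickle
c=cal("wrist"); im=imaging.camera("wrist"); pickle.dump((c,im),open("pics/w2.pkl","wb"))
print([(np.round(d["point"],1).tolist(),round(d["score"],2)) for d in nets.place_of("wrist","peg_1")])
print([(np.round(d["point"],1).tolist(),round(d["score"],2)) for d in nets.place_of("wrist","hanger_1")])
cv2.imwrite("pics/w2.png",cv2.resize(im[30:330,56:456],(800,600),interpolation=cv2.INTER_CUBIC))
```

```text
[([251.9, 172.8], 0.92), ([80.6, 162.0], 0.89), ([415.8, 176.1], 0.63)]
[([218.3, 111.9], 0.95)]
```

View pics/w2.png

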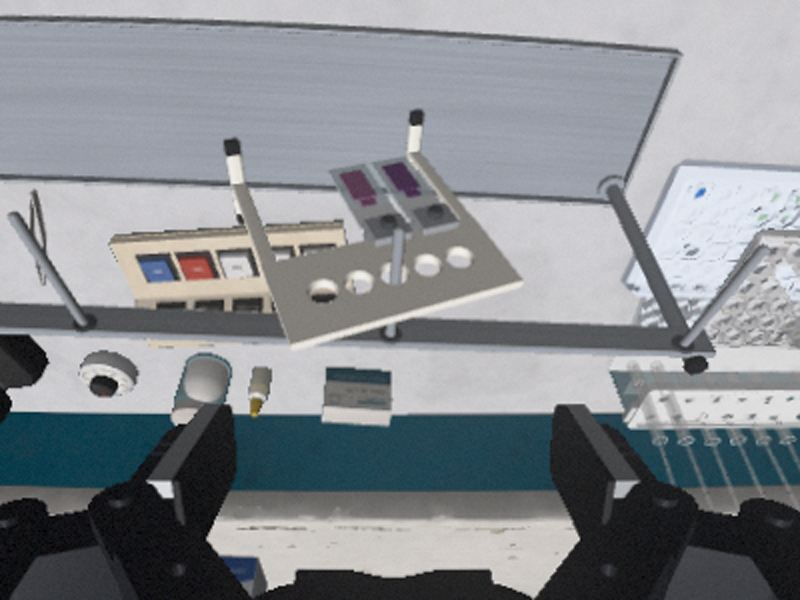

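The crop shows C very clearly. Its top corners are at (293,347) and (522,282), holes run (323,291)…(459,257), and the middle one is on peg 2 (root (391,337)). I'll fit the stand and C.

Run:
```python
from h import *
import pickle
from scipy.optimize import least_squares
c1,_=pickle.load(open("pics/w1.pkl","rb"));c,im=pickle.load(open("pics/w2.pkl","rb"))
f=lambda L:np.array(L)/2.+[56,30]
pg1=np.array([(440.9,254.4),(314.4,252.6),(183.5,247.1),(50.4,241.1)])
pg2=np.array([(415.8,176.1),(251.9,172.8),(80.6,162.0)])
mid=np.array([[-5,277.5-185*i,200] for i in range(4)])
root=np.array([[46,277.5-185*i,194.6] for i in range(3)]); ruv=f([(686,342),(391,337),(85,322)])
tip=np.array([[-45,277.5-185*i,204.2] for i in (0,1,2)]); tuv=f([(757,245),(397,223),(14,216)])
def W(q,M): return M@R.from_euler('z',q[2]).as_matrix().T+[q[0],q[1],0]
res=lambda q:np.vstack([proj(c1,W(q,mid))-pg1,proj(c,W(q,mid[:3]))-pg2,proj(c,W(q,root))-ruv,proj(c,W(q,tip))-tuv])
s=least_squares(lambda q:res(q).ravel(),[608,-47,-.04],loss='soft_l1',x_scale=[10,10,.1])
print("stand",s.x.round(4));print(res(s.x).round(1).tolist()); print("mids",W(s.x,mid).round(1).tolist())
q=s.x; np.save("stand.npy",q)
H=np.array([[-2.5,-65,140],[-2.5,65,140],[-2.5,-65,82]]+[[-2.5,y,112] for y in(-40,-20,20,40)]+[[-2.5,-60,0],[-2.5,60,0]],float)
huv=f([(293,347),(522,282),(268,263),(323,291),(360,281),(428,265),(459,257),(233,0),(416,0)])[:7]; H=H[:7]
T=lambda v:R.from_euler('zyx',v[3:]).apply(H)+v[:3]
s=least_squares(lambda v:np.r_[(proj(c,T(v))-huv).ravel(),(v[4])*20],[608,49,85,-.04,0,-.4],x_scale=[10,10,10,.1,.1,.1])
print("C pos",s.x[:3].round(1),"zyx deg",np.degrees(s.x[3:]).round(1),"res",(proj(c,T(s.x))-huv).round(1).tolist())
Rc=R.from_euler('zyx',s.x[3:])
for y in(0,20,42): print(y,"hole",(Rc.apply([0,y,112])+s.x[:3]).round(1),"top",(Rc.apply([0,y,140])+s.x[:3]).round(1),"z133",(Rc.apply([0,y,133])+s.x[:3]).round(1))
np.save("C.npy",s.x)
```

```text
stand [ 6.080232e+02 -4.205670e+01 -4.950000e-02]
[[1.3, 0.9], [2.5, -0.1], [-0.6, 0.5], [1.1, -0.3], [2.1, 0.8], [0.4, -1.9], [-1.4, 3.4], [-2.3, 1.3], [-1.2, -0.5], [-0.4, 2.2], [4.1, -0.7], [-0.1, 2.2], [-2.3, -0.4]]
mids [[616.8, 235.4, 200.0], [607.6, 50.6, 200.0], [598.5, -134.2, 200.0], [589.3, -319.0, 200.0]]
C pos [605.3  12.4  83.9] zyx deg [ -0.2   4.9 -20.6] res [[-0.5, -1.2], [-0.1, -0.4], [-0.7, 0.5], [0.9, 0.3], [0.1, 0.7], [-0.1, 0.1], [0.4, 0.0]]
0 hole [614.8  51.5 188.4] top [617.2  61.3 214.5] z133 [616.6  58.9 208. ]
20 hole [614.9  70.3 181.4] top [617.3  80.1 207.5] z133 [616.7  77.6 201. ]
42 hole [615.   90.9 173.6] top [617.4 100.7 199.8] z133 [616.8  98.2 193.2]
```

```bash
cat >> h.py <<'E'
YS=-2.8
def hang(y,zh,yaw,roll,hole,holeP,flip=0):
    """TCP pose gripping at local (y,zh); hole local y -> world holeP(centre). bar +y toward world +y. Returns TCP,R"""
    Rh=R.from_euler('zyx',[yaw,0,roll],degrees=True)
    g=np.array(holeP)+Rh.apply([0,y-hole,zh-112])
    Rt=Rh*R.from_euler('xyz',[180,0,90 if not flip else -90],degrees=True)
    return g-54*Rt.apply([0,0,1]),Rt
E
python3 - <<'E'
from h import *
import pickle
from scipy.optimize import least_squares
c,im=pickle.load(open("pics/w2.pkl","rb")); f=lambda L:np.array(L)/2.+[56,30]
H=np.array([[-2.5,-65,28],[-2.5,65,28],[-2.5,-65,-30]]+[[-2.5,y,0] for y in(-40,-20,20,40)],float)
huv=f([(293,347),(522,282),(268,263),(323,291),(360,281),(428,265),(459,257)])
for free in(0,1):
    T=lambda v:R.from_euler('zyx',[v[2],0,v[3]]).apply(H)+[v[0],v[1],194.3+v[4]*free]
    s=least_squares(lambda v:(proj(c,T(v))-huv).ravel(),[612,50,-.04,-.36,0],x_scale=[10,10,.1,.1,10])
    print("C",s.x[:2].round(1),s.x[4].round(1),np.degrees(s.x[2:4]).round(1),(proj(c,T(s.x))-huv).round(1).tolist())
P=[612,50.5,194.3]
t,r=hang(42,131,YS,-20.6,0,P); print("grasp",t.round(1))
h=t-80*r.apply([0,0,1]); print("hover",h.round(1)); go(h,r)
E
```

```text
C [610.   51.8] 0.0 [ -3.4 -22.7] [[-0.6, -2.2], [1.3, -0.8], [-2.5, 1.6], [0.6, 0.3], [0.2, 0.9], [0.3, 0.6], [0.7, 0.8]]
C [613.8  51.6] -4.2 [ -1.7 -21.3] [[-0.7, -2.7], [0.4, -1.1], [-1.0, 1.8], [0.8, 0.3], [0.2, 0.9], [-0.1, 0.6], [0.4, 0.6]]
grasp [614.1 115.5 247.9]
hover [614.1 143.6 322.8]
at [505.   49.9 385.3] rot [180.  30. 180.] w 85.3 F [ 0.2 -0.4 -0.3] t 4.35 j [-0.04 -0.25 -0.48  0.82  0.02 -0.03]
shift [-0.2526, 0.3747, 0.4346] turn [0.4321, 0.0714, 0.9346]
```

servo_tool([
  [-0.03,0.05,0.0,0.05,0.01,0.11,0.1],
  [-0.06,0.1,0.05,0.1,0.017,0.22,0.1],
  [-0.1,0.15,0.1,0.15,0.025,0.33,0.1],
  [-0.13,0.2,0.15,0.2,0.034,0.44,0.1],
  [-0.16,0.24,0.2,0.25,0.042,0.55,0.1],
  [-0.19,0.29,0.3,0.3,0.051,0.66,0.1],
  [-0.22,0.33,0.38,0.36,0.06,0.77,0.1],
  [-0.25,0.37,0.43,0.41,0.068,0.88,0.1],
])

```text
time_s: 5.35
tool_pos: [613.2, 143.5, 321.8]
ee_rot: [3.12, 0.372, 1.633]
force: [-0.4, -0.6, 0.1]
gripper_width: 38.8
```

Run:
```python
from h import *
t,r=hang(42,131,YS,-22,0,[611,51,193.3])
go(t-40*r.apply([0,0,1]),r)
print(t)
```

```text
at [613.2 143.5 321.8] rot [178.8  21.3  93.6] w 38.8 F [-0.4 -0.6  0.1] t 5.35 j [ 0.25  0.32  0.03  1.34 -0.37  1.77]
shift [0.0156, -0.0071, 0.1631] turn [0.0281, -0.0088, 0.068]
[613.05169033 117.24151214 245.26972807]
```

servo_tool([
  [0.005,-0.003,0.04,0.014,-0.004,0.034,0.1],
  [0.01,-0.005,0.08,0.028,-0.009,0.068,0.1],
  [0.015,-0.007,0.12,0.028,-0.009,0.068,0.1],
  [0.016,-0.007,0.163,0.028,-0.009,0.068,0.1],
  [0.016,-0.007,0.163,0.028,-0.009,0.068,0.1],
  [0.016,-0.007,0.163,0.028,-0.009,0.068,0.1],
  [0.016,-0.007,0.163,0.028,-0.009,0.068,0.1],
  [0.016,-0.007,0.163,0.028,-0.009,0.068,0.1],
])

```text
time_s: 6.35
tool_pos: [612.8, 131.8, 284.2]
ee_rot: [3.119, 0.383, 1.523]
force: [0.4, -1.0, 1.2]
gripper_width: 38.6
```

Run:
```python
from h import *
t,r=hang(42,131,YS,-22,0,[611,51,193.3])
c=cal("wrist"); im=imaging.camera("wrist")
# predicted bar outline
Rh=R.from_euler('zyx',[YS,0,-22],degrees=True)
x=cv2.resize(im,(800,600),interpolation=cv2.INTER_CUBIC)
for a in ([-2.5,-65,28],[2.5,-65,28],[-2.5,65,28],[2.5,65,28],[-2.5,42,28]):
    u=proj(c,Rh.apply(a)+[611,51,193.3])[0]*800/512; print(a,u.round()); cv2.circle(x,tuple(int(v) for v in u),4,(0,0,255),1)
cv2.imwrite("pics/w3.png",x)
go(t,r)
```

```text
[-2.5, -65, 28] [386. 551.]
[2.5, -65, 28] [396. 551.]
[-2.5, 65, 28] [386. 298.]
[2.5, 65, 28] [399. 298.]
[-2.5, 42, 28] [386. 352.]
at [612.8 131.8 284.1] rot [178.7  22.   87.3] w 38.3 F [-0.7  0.8 -0.1] t 6.4 j [ 0.24  0.35 -0.    1.31 -0.37  1.87]
shift [0.0042, 0.0002, 0.1657] turn [0.0029, -0.0, 0.0029]
```

View pics/w3.png

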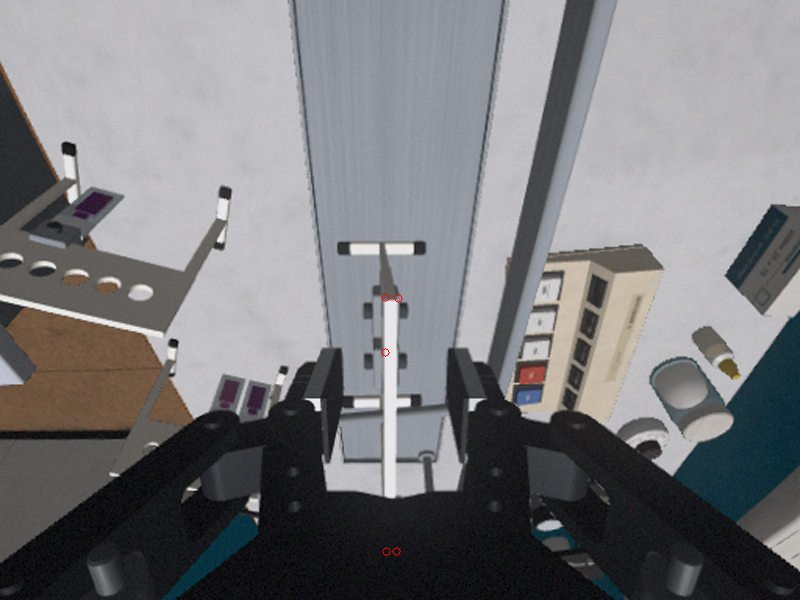

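Prediction matches the picture to about 1 mm. B, visible at the lower left, has two slides, so it is hanger_5. Now I'll descend and grip C.

servo_tool([
  [0.001,0,0.04,0,0,0,0.1],
  [0.002,0,0.08,0,0,0,0.1],
  [0.003,0,0.125,0,0,0,0.1],
  [0.004,0,0.166,0,0,0,0.1],
  [0.004,0,0.166,0,0,0,0.1],
  [0.004,0,0.166,0,0,0,1],
  [0.004,0,0.166,0,0,0,1],
  [0.004,0,0.166,0,0,0,1],
], newtons=70)

```text
time_s: 7.4
tool_pos: [613.1, 117.3, 245.2]
ee_rot: [3.119, 0.383, 1.523]
force: [1.2, 0.1, -0.6]
gripper_width: 3.4
```

Run:
```python
from h import *
p,r,o=tool(); print(o["gripper_width"],o["force"],p)
# lift 5 (hole play) then pull out along peg
up=R.from_euler('z',YS,degrees=True).apply([-np.cos(np.radians(6)),0,np.sin(np.radians(6))])
L=np.array([0,0,4.5])
print("lift",(r.inv().apply(L)/250).round(4),"out 75",(r.inv().apply(L+75*up)/250).round(4), "out100",(r.inv().apply(L+100*up)/250).round(4))
```

```text
3.387450220077384 [ 1.1793706   0.12006954 -0.56894341] [613.14074291 117.27181003 245.1831982 ]
lift [-0.0067  0.0004 -0.0167] out 75 [-0.0182 -0.2972 -0.0527] out100 [-0.022  -0.3964 -0.0647]
```

servo_tool([
  [0,0,0,0,0,0,1],
  [0,0,0,0,0,0,1],
  [-0.002,0,-0.006,0,0,0,1],
  [-0.004,0,-0.011,0,0,0,1],
  [-0.007,0,-0.017,0,0,0,1],
  [-0.007,0,-0.017,0,0,0,1],
  [-0.007,0,-0.017,0,0,0,1],
  [-0.007,0,-0.017,0,0,0,1],
])

```text
time_s: 8.4
tool_pos: [612.7, 117.0, 249.3]
ee_rot: [3.12, 0.384, 1.523]
force: [-0.3, -0.2, -1.5]
gripper_width: 3.4
```

servo_tool([
  [-0.001,-0.02,-0.002,0,0,0,1],
  [-0.003,-0.07,-0.009,0,0,0,1],
  [-0.005,-0.13,-0.016,0,0,0,1],
  [-0.007,-0.19,-0.023,0,0,0,1],
  [-0.01,-0.25,-0.03,0,0,0,1],
  [-0.012,-0.31,-0.037,0,0,0,1],
  [-0.0138,-0.357,-0.0432,0,0,0,1],
  [-0.0138,-0.357,-0.0432,0,0,0,1],
])

```text
time_s: 9.4
tool_pos: [522.6, 121.5, 259.1]
ee_rot: [3.12, 0.384, 1.524]
force: [0.2, -0.4, -1.8]
gripper_width: 3.6
```

```bash
cat >> h.py <<'E'
PEG={1:[616.8,235.4,200],2:[607.6,50.6,200],3:[598.5,-134.2,200],4:[589.3,-319.0,200]}
def onpeg(n,d,dz=0):
    """point on peg axis, d mm from the mid toward free end"""
    return np.array(PEG[n])+d*R.from_euler('z',YS,degrees=True).apply([-np.cos(np.radians(6)),0,np.sin(np.radians(6))])+[0,0,dz]
E
python3 - <<'E'
from h import *
p,r,o=tool()
t,rt=hang(42,131,YS,0,20,onpeg(2,88)); print("pre",t.round(1)); go(t,rt)
E
```

```text
pre [521.3  76.8 282.2]
at [522.6 121.5 259.1] rot [178.7  22.   87.3] w 3.6 F [ 0.2 -0.4 -1.8] t 9.4 j [ 0.26  0.22 -0.23  1.22 -0.37  1.89]
shift [-0.2002, 0.0036, -0.0186] turn [0.0139, 0.2442, 0.0037]
```

servo_tool([
  [-0.02,0,-0.002,0.001,0.025,0,1],
  [-0.05,0.001,-0.005,0.003,0.06,0.001,1],
  [-0.085,0.002,-0.008,0.006,0.105,0.002,1],
  [-0.12,0.002,-0.011,0.008,0.15,0.002,1],
  [-0.155,0.003,-0.014,0.01,0.19,0.003,1],
  [-0.18,0.003,-0.017,0.012,0.22,0.003,1],
  [-0.195,0.0036,-0.0186,0.0139,0.239,0.0037,1],
  [-0.2,0.0036,-0.0186,0.0139,0.2442,0.0037,1],
])

```text
time_s: 10.4
tool_pos: [522.4, 76.1, 282.2]
ee_rot: [3.141, -0.0, 1.52]
force: [0.2, 0.5, -0.0]
gripper_width: 3.7
```

Run:
```python
from h import *
im=imaging.camera("scene"); c=cal("scene")
p,r,o=tool()
u=proj(c,onpeg(2,88))[0]; print(u)
u=u.astype(int); cr=im[u[1]-50:u[1]+55,u[0]-60:u[0]+80]
cv2.imwrite("pics/s1.png",cv2.resize(cr,(800,600),interpolation=cv2.INTER_CUBIC))
t,rt=hang(42,131,YS,0,20,onpeg(2,88)); go(t,rt)
w=imaging.camera("wrist"); cv2.imwrite("pics/w4.png",cv2.resize(w,(800,600)))
```

```text
[244.55224092 166.80738935]
at [522.3  76.2 282.1] rot [180.   -0.   87.1] w 3.5 F [-0.7 -0.4 -1.8] t 10.45 j [ 0.02  0.12 -0.27  1.18  0.    1.64]
shift [0.0022, -0.0044, -0.0005] turn [0.0002, -0.0001, -0.0008]
```

View pics/s1.png

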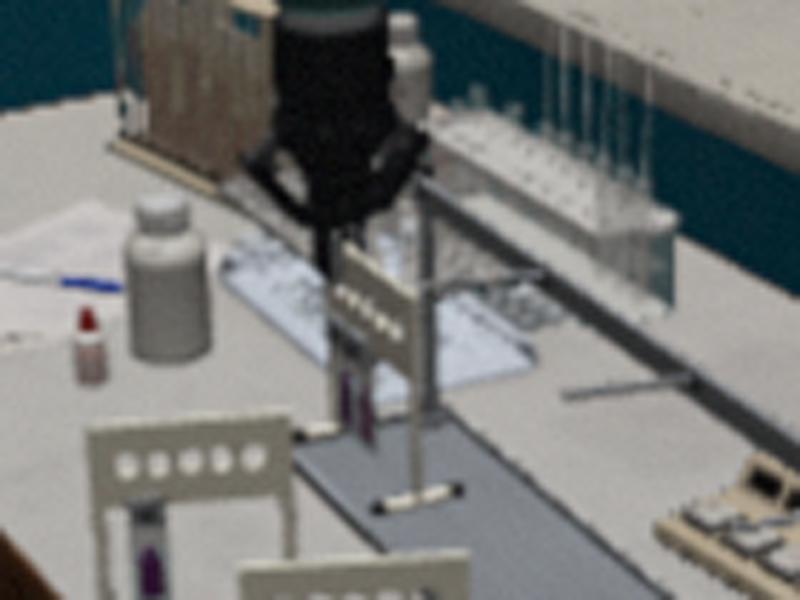

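Run:
```python
from h import *
for d in (25,5):
    t,rt=hang(42,131,YS,0,20,onpeg(2,d)); go(t,rt)
```

```text
at [522.2  76.6 281.9] rot [-180.     0.    87.2] w 3.7 F [-0.3  0.8 -1.5] t 10.5 j [ 0.02  0.12 -0.27  1.18 -0.    1.64]
shift [0.0012, 0.2469, 0.0251] turn [-0.0, 0.0001, -0.0005]
at [522.2  76.6 281.9] rot [-180.     0.    87.2] w 3.7 F [-0.3  0.8 -1.5] t 10.5 j [ 0.02  0.12 -0.27  1.18 -0.    1.64]
shift [0.0012, 0.3264, 0.0335] turn [-0.0, 0.0001, -0.0005]
```

servo_tool([
  [0,0.02,0.002,0,0,0,1],
  [0.001,0.06,0.006,0,0,0,1],
  [0.001,0.1,0.01,0,0,0,1],
  [0.001,0.14,0.014,0,0,0,1],
  [0.001,0.18,0.018,0,0,0,1],
  [0.001,0.22,0.022,0,0,0,1],
  [0.001,0.247,0.025,0,0,0,1],
  [0.001,0.247,0.025,0,0,0,1],
])

```text
time_s: 11.5
tool_pos: [584.2, 73.9, 275.6]
ee_rot: [-3.141, 0.0, 1.521]
force: [-1.0, -0.8, -1.5]
gripper_width: 3.9
```

Run:
```python
from h import *
im=imaging.camera("scene"); c=cal("scene")
u=proj(c,onpeg(2,25))[0].astype(int); cr=im[u[1]-35:u[1]+40,u[0]-50:u[0]+50]
s=cv2.resize(cr,(400,300),interpolation=cv2.INTER_CUBIC)
w=imaging.camera("wrist"); cv2.imwrite("pics/s2.png",np.hstack([s,cv2.resize(w,(400,300))]))
t,rt=hang(42,131,YS,0,20,onpeg(2,5)); go(t,rt)
```

```text
at [583.5  74.  275.6] rot [-180.     0.    87.2] w 3.7 F [ 0.2 -0.2 -2.1] t 11.6 j [ 0.02  0.23 -0.15  1.19 -0.    1.64]
shift [-0.0008, 0.0808, 0.0084] turn [-0.0004, 0.0001, -0.0003]
```

View pics/s2.png

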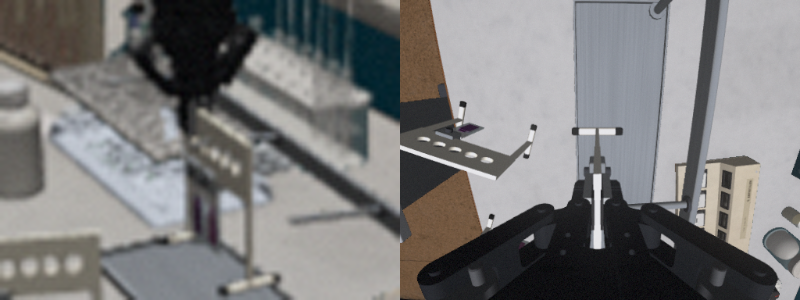

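servo_tool([
  [0,0.03,0.003,0,0,0,1],
  [0,0.06,0.006,0,0,0,1],
  [-0.001,0.081,0.008,0,0,0,1],
  [-0.001,0.081,0.013,0,0,0,1],
  [-0.001,0.081,0.018,0,0,0,1],
  [-0.001,0.081,0.023,0,0,0,1],
  [-0.001,0.081,0.027,0,0,0,1],
  [-0.001,0.081,0.027,0,0,0,1],
])

```text
time_s: 12.6
tool_pos: [603.8, 72.8, 268.9]
ee_rot: [-3.141, 0.0, 1.522]
force: [0.7, 0.1, -1.6]
gripper_width: 3.8
```

servo_tool([
  [0,0,0.002,0,0,0,1],
  [0,0,0.004,0,0,0,1],
  [0,0,0.006,0,0,0,1],
  [0,0,0.008,0,0,0,1],
  [0,0,0.008,0,0,0,1],
  [0,0,0.008,0,0,0,1],
  [0,0,0.008,0,0,0,1],
  [0,0,0.008,0,0,0,1],
])

```text
time_s: 13.6
tool_pos: [604.1, 72.8, 268.1]
ee_rot: [3.141, 0.0, 1.521]
force: [-2.5, 1.2, 5.1]
gripper_width: 3.2
```

servo_tool([
  [0,0,0.006,0,0,0,1],
  [0,0,0.006,0,0,0,0.6],
  [0,0,0.006,0,0,0,0.3],
  [0,0,0.006,0,0,0,0.1],
  [0,0,0.006,0,0,0,0.1],
  [0,0,-0.05,0,0,0,0.1],
  [0,0,-0.15,0,0,0,0.1],
  [0,0,-0.25,0,0,0,0.1],
])

```text
time_s: 14.6
tool_pos: [604.1, 72.8, 331.0]
ee_rot: [3.141, 0.0, 1.521]
force: [1.0, 0.8, 0.4]
gripper_width: 38.5
```

Run:
```python
from h import *
# A: centre (411,79), dir near->far (118,-47)
a=np.degrees(np.arctan2(-47,118)); print("A dir",a)
def grasp(cx,cy,ydeg,zg,off=0):
    d=np.array([np.cos(np.radians(ydeg)),np.sin(np.radians(ydeg)),0]); return np.array([cx,cy,zg+54])+off*d
# tool x along bar: yaw a (far) or a+180
for yaw in (a,a+180):
    print(yaw); go(grasp(411,79,a,130)+[0,0,60],pose(yaw))
```

```text
A dir -21.717643786510273
-21.717643786510273
at [604.1  72.8 331. ] rot [180.    0.   87.2] w 38.5 F [1.  0.8 0.4] t 14.6 j [ 0.01  0.23 -0.02  1.31 -0.    1.63]
shift [-0.0131, -0.7728, 0.3477] turn [0.0003, -0.0003, 1.2099]
158.28235621348972
at [604.1  72.8 331. ] rot [180.    0.   87.2] w 38.5 F [1.  0.8 0.4] t 14.6 j [ 0.01  0.23 -0.02  1.31 -0.    1.63]
shift [-0.0131, -0.7728, 0.3477] turn [0.0003, 0.0003, -0.7901]
```

servo_tool([
  [0,-0.15,0,0,0,-0.11,0.1],
  [0,-0.3,0.02,0,0,-0.22,-0.2],
  [0,-0.45,0.1,0,0,-0.33,-0.2],
  [-0.005,-0.6,0.2,0,0,-0.44,-0.2],
  [-0.01,-0.7,0.28,0,0,-0.55,-0.2],
  [-0.013,-0.772,0.33,0,0,-0.66,-0.2],
  [-0.013,-0.772,0.347,0,0,-0.75,-0.2],
  [-0.013,-0.772,0.347,0,0,-0.79,-0.2],
])

```text
time_s: 15.6
tool_pos: [410.9, 79.1, 243.4]
ee_rot: [3.141, 0.001, 2.765]
force: [-0.6, -0.4, -0.5]
gripper_width: 51.6
```

```bash
cat >> h.py <<'E'
def overlay(name,cx,cy,ydeg):
    c=cal("wrist"); im=imaging.camera("wrist"); x=cv2.resize(im,(800,600),interpolation=cv2.INTER_CUBIC)
    Rh=R.from_euler('z',ydeg-90,degrees=True)
    for a in ([-2.5,-65,140],[2.5,-65,140],[-2.5,65,140],[2.5,65,140],[0,0,140]):
        u=proj(c,Rh.apply(a)+[cx,cy,0])[0]*800/512; print(a,u.round()); cv2.circle(x,tuple(int(v) for v in u),4,(0,0,255),1)
    cv2.imwrite(name,x)
E
python3 - <<'E'
from h import *
overlay("pics/w5.png",411,79,-21.7)
go([411,79,185],pose(158.3))
E
```

```text
[-2.5, -65, 140] [398. 185.]
[2.5, -65, 140] [386. 185.]
[-2.5, 65, 140] [397. 458.]
[2.5, 65, 140] [387. 458.]
[0, 0, 140] [392. 336.]
at [411.2  79.1 243.6] rot [1.800e+02 1.000e-01 1.585e+02] w 51.4 F [ 0.3 -0.9 -0.9] t 15.65 j [ 0.04 -0.05 -0.53  1.09 -0.    0.41]
shift [0.001, -0.0007, 0.2345] turn [0.0003, 0.0008, 0.0019]
```

View pics/w5.png

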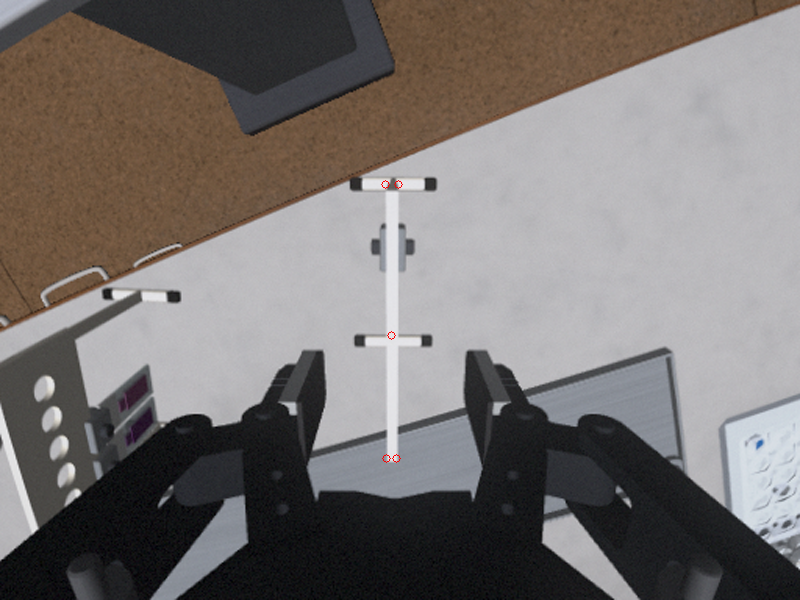

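servo_tool([
  [0,0,0.06,0,0,0.002,-0.2],
  [0,0,0.12,0,0,0.002,-0.2],
  [0,0,0.18,0,0,0.002,0],
  [0,0,0.22,0,0,0.002,0.1],
  [0,0,0.234,0,0,0.002,0.1],
  [0,0,0.234,0,0,0.002,1],
  [0,0,0.234,0,0,0.002,1],
  [0,0,0.234,0,0,0.002,1],
], newtons=70)

```text
time_s: 16.65
tool_pos: [411.3, 79.0, 184.6]
ee_rot: [3.141, 0.001, 2.759]
force: [-0.5, -0.2, -0.7]
gripper_width: 3.9
```

servo_tool([
  [0,0,0,0,0,0,1],
  [0,0,0,0,0,0,1],
  [0,0,-0.02,0,0,0,1],
  [0,0,-0.08,0,0,0,1],
  [0,0,-0.16,0,0,0,1],
  [0,0,-0.26,0,0,0,1],
  [0,0,-0.36,0,0,0,1],
  [0,0,-0.4,0,0,0,1],
])

```text
time_s: 17.65
tool_pos: [412.1, 79.1, 286.7]
ee_rot: [3.14, 0.004, 2.759]
force: [-0.1, -0.4, -1.0]
gripper_width: 3.2
```

Run:
```python
from h import *
t,rt=hang(0,131,YS,0,20,onpeg(1,95)); print(t); go(t,rt)
```

```text
[521.45622019 220.03918299 282.93020401]
at [412.1  79.1 286.7] rot [179.9   0.2 158.1] w 3.2 F [-0.1 -0.4 -1. ] t 17.65 j [ 0.04 -0.09 -0.47  1.19 -0.    0.42]
shift [-0.1955, 0.6863, 0.0167] turn [0.0023, 0.0014, 0.7877]
```

servo_tool([
  [-0.005,0.02,0,0,0,0.02,1],
  [-0.015,0.06,0.001,0,0,0.06,1],
  [-0.03,0.11,0.002,0,0,0.12,1],
  [-0.045,0.16,0.004,0,0,0.18,1],
  [-0.06,0.21,0.006,0,0,0.24,1],
  [-0.075,0.26,0.007,0,0,0.3,1],
  [-0.09,0.31,0.008,0,0,0.36,1],
  [-0.1,0.36,0.009,0,0,0.41,1],
])

```text
time_s: 18.65
tool_pos: [467.8, 153.5, 281.7]
ee_rot: [-3.141, -0.0, 2.113]
force: [0.4, 0.7, -1.0]
gripper_width: 3.9
```

Run:
```python
from h import *
t,rt=hang(0,130.6,YS,0,20,onpeg(1,90)); go(t,rt)
```

```text
at [467.8 153.5 281.7] rot [-179.9   -0.   121. ] w 3.9 F [ 0.4  0.7 -1. ] t 18.65 j [ 0.19  0.06 -0.34  1.18 -0.    1.21]
shift [0.1063, 0.3377, -0.0017] turn [-0.0006, 0.0, 0.376]
```

servo_tool([
  [0.015,0.05,0,0,0,0.06,1],
  [0.03,0.1,0,0,0,0.12,1],
  [0.05,0.15,0,0,0,0.18,1],
  [0.065,0.21,-0.001,0,0,0.24,1],
  [0.085,0.27,-0.001,0,0,0.3,1],
  [0.098,0.31,-0.002,0,0,0.345,1],
  [0.104,0.33,-0.002,0,0,0.37,1],
  [0.106,0.338,-0.002,0,0,0.376,1],
])

```text
time_s: 19.65
tool_pos: [526.3, 219.8, 282.0]
ee_rot: [-3.141, 0.0, 1.525]
force: [0.1, 0.5, -0.5]
gripper_width: 3.7
```

Run:
```python
from h import *
for d in(90,25,5): 
    t,rt=hang(0,130.6,YS,0,20,onpeg(1,d)); go(t,rt)
c=cal("wrist"); im=imaging.camera("wrist"); x=cv2.resize(im,(800,600),interpolation=cv2.INTER_CUBIC)
Q=[onpeg(1,40),onpeg(1,-45)]
for q in Q:
    u=proj(c,q)[0]*800/512; print(u); cv2.circle(x,tuple(int(v) for v in u),4,(0,0,255),1)
cv2.imwrite("pics/w6.png",x)
```

```text
at [526.3 219.8 282. ] rot [-179.9    0.    87.4] w 3.7 F [ 0.1  0.5 -0.5] t 19.65 j [ 0.28  0.19 -0.18  1.2  -0.    1.9 ]
shift [0.0001, 0.0006, 0.0001] turn [-0.0006, 0.0003, 0.0019]
at [526.3 219.8 282. ] rot [-179.9    0.    87.4] w 3.7 F [ 0.1  0.5 -0.5] t 19.65 j [ 0.28  0.19 -0.18  1.2  -0.    1.9 ]
shift [-0.0007, 0.2592, 0.027] turn [-0.0006, 0.0003, 0.0019]
at [526.3 219.8 282. ] rot [-179.9    0.    87.4] w 3.7 F [ 0.1  0.5 -0.5] t 19.65 j [ 0.28  0.19 -0.18  1.2  -0.    1.9 ]
shift [-0.0009, 0.3388, 0.0353] turn [-0.0006, 0.0003, 0.0019]
[527.10814873 315.83893088]
[725.04782449 308.07073247]
```

View pics/w6.png

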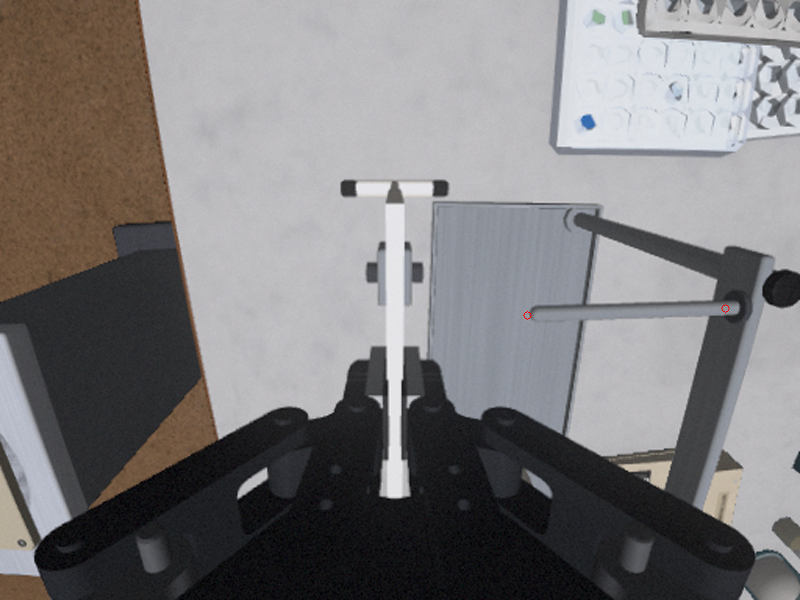

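servo_tool([
  [0,0.03,0.003,0,0,0.002,1],
  [0,0.08,0.008,0,0,0.002,1],
  [0,0.13,0.013,0,0,0.002,1],
  [-0.001,0.18,0.018,0,0,0.002,1],
  [-0.001,0.23,0.024,0,0,0.002,1],
  [-0.001,0.28,0.029,0,0,0.002,1],
  [-0.001,0.32,0.033,0,0,0.002,1],
  [-0.001,0.339,0.035,0,0,0.002,1],
])

```text
time_s: 20.7
tool_pos: [611.7, 215.4, 273.5]
ee_rot: [-3.141, 0.0, 1.521]
force: [-0.6, 0.6, -1.4]
gripper_width: 3.4
```

servo_tool([
  [0,0,0.004,0,0,0,1],
  [0,0,0.008,0,0,0,1],
  [0,0,0.012,0,0,0,1],
  [0,0,0.016,0,0,0,1],
  [0,0,0.018,0,0,0,1],
  [0,0,0.018,0,0,0,1],
  [0,0,0.018,0,0,0,1],
  [0,0,0.018,0,0,0,1],
])

```text
time_s: 21.7
tool_pos: [611.1, 215.5, 269.2]
ee_rot: [3.142, 0.0, 1.521]
force: [-1.1, -0.0, -0.4]
gripper_width: 3.8
```

servo_tool([
  [0,0,0.002,0,0,0,1],
  [0,0,0.004,0,0,0,1],
  [0,0,0.006,0,0,0,1],
  [0,0,0.008,0,0,0,1],
  [0,0,0.008,0,0,0,1],
  [0,0,0.008,0,0,0,1],
  [0,0,0.008,0,0,0,1],
  [0,0,0.008,0,0,0,1],
])

```text
time_s: 22.7
tool_pos: [611.2, 215.5, 268.3]
ee_rot: [3.141, -0.0, 1.522]
force: [-1.9, -1.1, 5.7]
gripper_width: 3.6
```

Contact is the same as with C. I'll release, retreat, and plan B.

servo_tool([
  [0,0,-0.002,0,0,0,1],
  [0,0,-0.002,0,0,0,0.6],
  [0,0,-0.002,0,0,0,0.3],
  [0,0,-0.002,0,0,0,0.1],
  [0,0,-0.002,0,0,0,0.1],
  [0,0,-0.05,0,0,0,0.1],
  [0,0,-0.15,0,0,0,0.1],
  [0,0,-0.25,0,0,0,0.1],
])

```text
time_s: 23.7
tool_pos: [611.1, 215.5, 331.1]
ee_rot: [3.141, -0.0, 1.521]
force: [-1.1, 0.3, -0.3]
gripper_width: 38.3
```

Run:
```python
from h import *
import pickle
im=imaging.camera("scene"); np.save("pics/scn.npy",im)
go([415.5,-135.5,245],pose(156.7))
```

```text
at [612.7 215.9 335.6] rot [ 1.796e+02 -1.000e-01  8.720e+01] w 38.3 F [0.5 0.5 2.6] t 23.75 j [ 0.24  0.3   0.07  1.34 -0.    1.86]
shift [-1.4436, -0.7209, 0.3545] turn [0.0047, 0.0016, -0.7725]
```

servo_tool([
  [-0.1,-0.1,0,0,0,-0.08,0.1],
  [-0.24,-0.2,0,0,0,-0.18,0.1],
  [-0.38,-0.3,0,0,0,-0.28,0.1],
  [-0.52,-0.4,0,0,0,-0.38,0],
  [-0.66,-0.5,0.02,0,0,-0.48,-0.2],
  [-0.8,-0.6,0.04,0,0,-0.58,-0.2],
  [-0.92,-0.68,0.08,0,0,-0.68,-0.2],
  [-1,-0.72,0.12,0,0,-0.772,-0.2],
])

```text
time_s: 24.75
tool_pos: [417.9, -26.3, 299.9]
ee_rot: [-3.141, 0.001, 2.738]
force: [0.0, -0.7, 0.6]
gripper_width: 51.1
```

Run:
```python
from h import *
go([415.5,-135.5,245],pose(156.7))
```

```text
at [417.9 -26.3 299.9] rot [-1.800e+02  1.000e-01  1.569e+02] w 51.1 F [ 0.  -0.7  0.6] t 24.75 j [-0.22 -0.09 -0.45  1.22 -0.    0.19]
shift [-0.1625, -0.4054, 0.22] turn [-0.0001, 0.0008, 0.002]
```

servo_tool([
  [-0.03,-0.08,0.02,0,0,0,-0.2],
  [-0.07,-0.17,0.06,0,0,0,-0.2],
  [-0.11,-0.27,0.11,0,0,0,-0.2],
  [-0.14,-0.35,0.16,0,0,0,-0.2],
  [-0.16,-0.4,0.2,0,0,0.002,-0.2],
  [-0.162,-0.405,0.22,0,0,0.002,-0.2],
  [-0.162,-0.405,0.22,0,0,0.002,-0.2],
  [-0.162,-0.405,0.22,0,0,0.002,-0.2],
])

```text
time_s: 25.75
tool_pos: [416.2, -133.9, 245.1]
ee_rot: [3.142, 0.001, 2.732]
force: [-0.3, 0.6, -0.0]
gripper_width: 51.4
```

Run:
```python
from h import *
overlay("pics/w7.png",415.7,-135.5,-23.3)
go([415.7,-135.5,185],pose(156.7))
```

```text
[-2.5, -65, 140] [393. 185.]
[2.5, -65, 140] [381. 185.]
[-2.5, 65, 140] [394. 456.]
[2.5, 65, 140] [384. 456.]
[0, 0, 140] [388. 335.]
at [ 416.3 -133.9  245.2] rot [180.    0.  156.5] w 51.5 F [ 0.5 -0.3 -0.1] t 25.8 j [-0.46 -0.02 -0.49  1.09  0.   -0.05]
shift [-0.0003, -0.0067, 0.2407] turn [0.0, 0.0005, -0.0019]
```

View pics/w7.png

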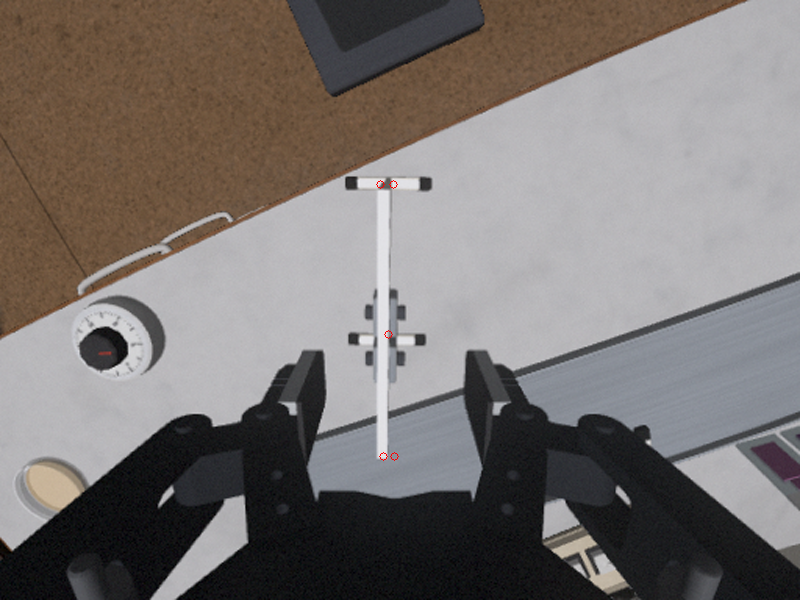

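Run:
```python
from h import *
c=cal("wrist"); Rh=R.from_euler('z',-23.3-90,degrees=True)
for y in(-40,-32,-10,0,10,32,40): print(y,(proj(c,Rh.apply([0,y,86])+[414.5,-137,0])[0]*800/512).round())
```

```text
-40 [385. 225.]
-32 [386. 240.]
-10 [386. 279.]
0 [386. 296.]
10 [386. 313.]
32 [387. 348.]
40 [387. 360.]
```

servo_tool([
  [0,-0.009,0.06,0,0,-0.002,-0.2],
  [0,-0.018,0.12,0,0,-0.004,-0.2],
  [0,-0.018,0.18,0,0,-0.004,0],
  [0,-0.018,0.22,0,0,-0.004,0.1],
  [0,-0.018,0.24,0,0,-0.004,0.1],
  [0,-0.018,0.24,0,0,-0.004,1],
  [0,-0.018,0.24,0,0,-0.004,1],
  [0,-0.018,0.24,0,0,-0.004,1],
], newtons=70)

```text
time_s: 26.8
tool_pos: [414.5, -138.7, 185.2]
ee_rot: [-3.141, 0.001, 2.737]
force: [-0.0, -0.0, 0.7]
gripper_width: 3.9
```

servo_tool([
  [0,0,0,0,0,0,1],
  [0,0,0,0,0,0,1],
  [0,0,-0.02,0,0,0,1],
  [0,0,-0.08,0,0,0,1],
  [0,0,-0.16,0,0,0,1],
  [0,0,-0.26,0,0,0,1],
  [0,0,-0.36,0,0,0,1],
  [0,0,-0.4,0,0,0,1],
])

```text
time_s: 27.8
tool_pos: [414.9, -138.8, 287.0]
ee_rot: [-3.141, 0.003, 2.737]
force: [0.2, 0.4, -1.3]
gripper_width: 3.8
```

Run:
```python
from h import *
t,rt=hang(0,131.2,YS,0,-20,onpeg(4,90)); print(t); go(t,rt)
```

```text
[ 500.87688384 -294.65148235  282.60756169]
at [ 414.9 -138.8  287. ] rot [-180.     0.2  156.8] w 3.8 F [ 0.2  0.4 -1.3] t 27.8 j [-0.47 -0.05 -0.43  1.19 -0.   -0.07]
shift [-0.5611, -0.4378, 0.0195] turn [0.0011, 0.002, 0.7737]
```

servo_tool([
  [-0.015,-0.01,0,0,0,0.02,1],
  [-0.05,-0.04,0.001,0,0,0.06,1],
  [-0.09,-0.07,0.003,0,0,0.12,1],
  [-0.135,-0.105,0.005,0,0.001,0.18,1],
  [-0.18,-0.14,0.006,0,0.001,0.24,1],
  [-0.22,-0.17,0.008,0,0.001,0.3,1],
  [-0.265,-0.205,0.01,0,0.001,0.36,1],
  [-0.3,-0.23,0.01,0,0.001,0.41,1],
])

```text
time_s: 28.8
tool_pos: [460.2, -221.2, 280.5]
ee_rot: [-3.14, -0.004, 2.089]
force: [-0.0, 0.1, -2.0]
gripper_width: 3.9
```

Run:
```python
from h import *
t,rt=hang(0,131.2,YS,0,-20,onpeg(4,90)); go(t,rt)
```

```text
at [ 460.2 -221.2  280.5] rot [-179.9   -0.2  119.7] w 3.9 F [-0.   0.1 -2. ] t 28.8 j [-0.57  0.09 -0.3   1.18  0.    0.48]
shift [-0.336, -0.0042, -0.0097] turn [-0.0019, -0.0021, 0.3611]
```

servo_tool([
  [-0.045,0,-0.001,0,0,0.05,1],
  [-0.09,-0.001,-0.002,0,0,0.1,1],
  [-0.14,-0.002,-0.004,-0.001,-0.001,0.15,1],
  [-0.19,-0.003,-0.006,-0.001,-0.001,0.21,1],
  [-0.24,-0.003,-0.007,-0.002,-0.002,0.26,1],
  [-0.29,-0.004,-0.009,-0.002,-0.002,0.31,1],
  [-0.325,-0.004,-0.01,-0.002,-0.002,0.348,1],
  [-0.336,-0.004,-0.01,-0.002,-0.002,0.361,1],
])

```text
time_s: 29.8
tool_pos: [501.3, -294.4, 283.0]
ee_rot: [3.141, -0.0, 1.525]
force: [-0.6, -0.2, -2.0]
gripper_width: 3.5
```

Run:
```python
from h import *
for d in(90,5): 
    t,rt=hang(0,131.2,YS,0,-20,onpeg(4,d)); go(t,rt)
c=cal("wrist"); im=imaging.camera("wrist"); x=cv2.resize(im,(800,600),interpolation=cv2.INTER_CUBIC)
for q in [onpeg(4,40),onpeg(4,-45)]:
    u=proj(c,q)[0]*800/512; print(u); cv2.circle(x,tuple(int(v) for v in u),4,(0,0,255),1)
cv2.imwrite("pics/w8.png",x[200:,200:])
```

```text
at [ 501.3 -294.4  283. ] rot [180.   -0.   87.4] w 3.5 F [-0.6 -0.2 -2. ] t 29.8 j [-0.64  0.21 -0.15  1.2   0.    0.97]
shift [-0.0012, -0.0016, 0.0015] turn [0.0003, -0.0001, 0.0017]
at [ 501.3 -294.4  283. ] rot [180.   -0.   87.4] w 3.5 F [-0.6 -0.2 -2. ] t 29.8 j [-0.64  0.21 -0.15  1.2   0.    0.97]
shift [-0.0021, 0.3365, 0.0372] turn [0.0003, -0.0001, 0.0017]
[514.76469658 408.72170293]
[699.98840675 394.61389772]
```

View pics/w8.png

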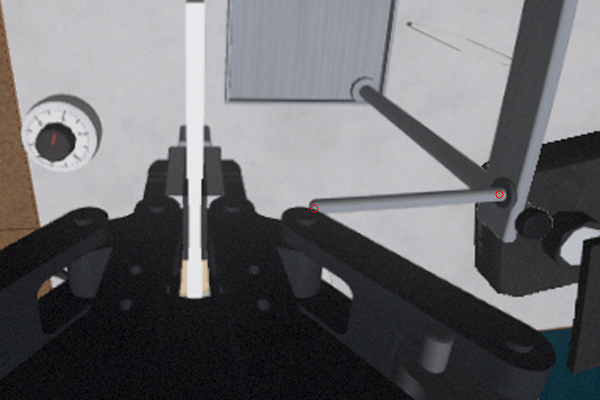

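The peg 4 tip matches its prediction, so I'll insert.

servo_tool([
  [0,0.03,0.003,0,0,0.002,1],
  [-0.001,0.08,0.009,0,0,0.002,1],
  [-0.001,0.13,0.015,0,0,0.002,1],
  [-0.001,0.18,0.02,0,0,0.002,1],
  [-0.002,0.23,0.026,0,0,0.002,1],
  [-0.002,0.28,0.031,0,0,0.002,1],
  [-0.002,0.32,0.035,0,0,0.002,1],
  [-0.002,0.337,0.037,0,0,0.002,1],
])

```text
time_s: 30.85
tool_pos: [586.4, -298.4, 275.4]
ee_rot: [3.139, 0.001, 1.523]
force: [0.2, 0.7, -1.8]
gripper_width: 4.0
```

servo_tool([
  [0,0,0.004,0,0,0,1],
  [0,0,0.008,0,0,0,1],
  [0,0,0.012,0,0,0,1],
  [0,0,0.016,0,0,0,1],
  [0,0,0.019,0,0,0,1],
  [0,0,0.019,0,0,0,1],
  [0,0,0.019,0,0,0,1],
  [0,0,0.019,0,0,0,1],
])

```text
time_s: 31.85
tool_pos: [585.8, -298.4, 270.9]
ee_rot: [3.139, 0.001, 1.523]
force: [-0.2, -0.1, -1.9]
gripper_width: 3.9
```

servo_tool([
  [0,0,0.002,0,0,0,1],
  [0,0,0.004,0,0,0,1],
  [0,0,0.006,0,0,0,1],
  [0,0,0.008,0,0,0,1],
  [0,0,0.009,0,0,0,1],
  [0,0,0.009,0,0,0,1],
  [0,0,0.009,0,0,0,1],
  [0,0,0.009,0,0,0,1],
])

```text
time_s: 32.85
tool_pos: [585.8, -298.4, 268.8]
ee_rot: [3.139, 0.001, 1.523]
force: [-0.6, 1.4, -0.1]
gripper_width: 3.6
```

servo_tool([
  [0,0,0.002,0,0,0,1],
  [0,0,0.003,0,0,0,1],
  [0,0,0.003,0,0,0,1],
  [0,0,0.003,0,0,0,1],
  [0,0,0.003,0,0,0,1],
  [0,0,0.003,0,0,0,1],
  [0,0,0.003,0,0,0,1],
  [0,0,0.003,0,0,0,1],
])

```text
time_s: 33.85
tool_pos: [585.8, -298.5, 268.6]
ee_rot: [3.138, 0.002, 1.523]
force: [-1.9, 2.2, 6.0]
gripper_width: 3.7
```

Contact confirmed. I'll release and rise.

servo_tool([
  [0,0,-0.002,0,0,0,1],
  [0,0,-0.002,0,0,0,0.6],
  [0,0,-0.002,0,0,0,0.3],
  [0,0,-0.002,0,0,0,0.1],
  [0,0,-0.002,0,0,0,0.1],
  [0,0,-0.05,0,0,0,0.1],
  [0,0,-0.2,0,0,0,0.1],
  [0,0,-0.4,0,0,0,0.1],
])

```text
time_s: 34.85
tool_pos: [585.0, -297.9, 368.2]
ee_rot: [3.141, -0.0, 1.523]
force: [0.6, 0.2, -0.7]
gripper_width: 38.2
```

Run:
```python
from h import *
go([430,-60,430],pose(180,22))
```

```text
at [ 585.  -297.9  368.2] rot [180.   -0.   87.3] w 38.2 F [ 0.6  0.2 -0.7] t 34.85 j [-0.57  0.31  0.15  1.41  0.    1.05]
shift [0.9211, -0.6645, -0.2475] turn [-0.1974, -0.1882, -1.0165]
```

servo_tool([
  [0.1,-0.07,-0.05,-0.024,-0.023,-0.11,0.1],
  [0.22,-0.15,-0.1,-0.047,-0.045,-0.22,0.1],
  [0.34,-0.24,-0.14,-0.07,-0.067,-0.33,0.1],
  [0.46,-0.33,-0.18,-0.09,-0.09,-0.44,0.1],
  [0.58,-0.42,-0.2,-0.11,-0.11,-0.55,0.1],
  [0.7,-0.51,-0.22,-0.13,-0.13,-0.66,0.1],
  [0.82,-0.6,-0.24,-0.15,-0.15,-0.77,0.1],
  [0.92,-0.664,-0.2475,-0.18,-0.17,-0.88,0.1],
])

```text
time_s: 35.85
tool_pos: [429.6, -59.3, 430.7]
ee_rot: [3.101, 0.363, 2.921]
force: [-0.2, 0.5, 0.3]
gripper_width: 38.3
```

Run:
```python
from h import *
import pickle
go([430,-60,430],pose(180,22))
c=cal("wrist"); im=imaging.camera("wrist"); pickle.dump((c,im),open("pics/w9.pkl","wb"))
cv2.imwrite("pics/w9.png",cv2.resize(im,(800,600),interpolation=cv2.INTER_CUBIC))
print([(np.round(d["point"],1).tolist(),round(d["score"],2)) for d in nets.place_of("wrist","timer")])
```

```text
at [429.6 -59.3 430.7] rot [177.6  20.8 167.3] w 38.3 F [-0.2  0.5  0.3] t 35.85 j [-0.33 -0.33 -0.39  1.15  0.08 -0.1 ]
shift [-0.0009, -0.0025, 0.0033] turn [-0.0253, -0.0109, -0.1312]
[([59.9, 64.5], 0.95)]
```

View pics/w9.png

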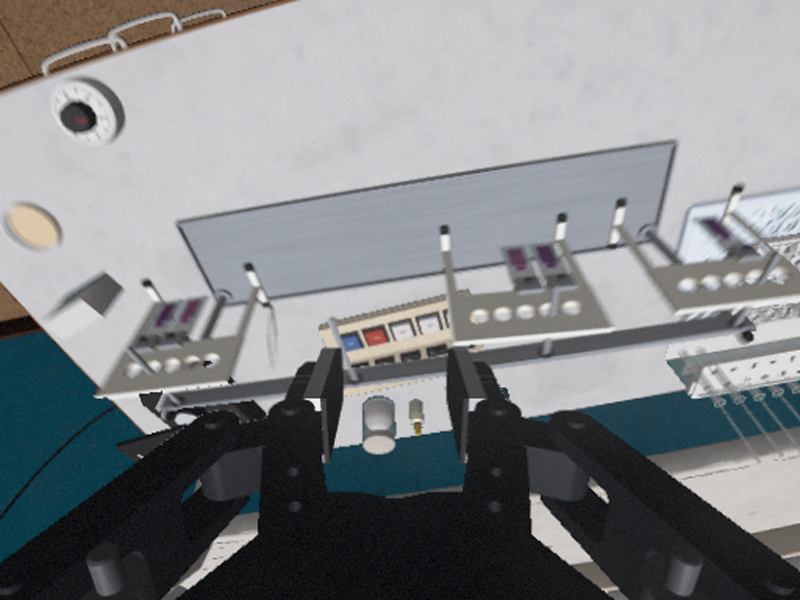

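All three hang by the expected holes: C and A with the peg in the 4th hole, B in the 2nd. I'll check the roll numerically and locate the timer.

Run:
```python
from h import *
import pickle
from scipy.optimize import least_squares
c,im=pickle.load(open("pics/w9.pkl","rb"))
def fit(n,h0,ys,uv,corn):
    H=np.array([[-2.5,y-h0,0] for y in ys]+[[-2.5,y-h0,28] for y,_ in corn],float); U=np.array(list(uv)+[k for _,k in corn])*.64
    P=onpeg(n,5,-5)
    T=lambda v:R.from_euler('zyx',[v[2],0,v[3]]).apply(H)+[v[0],v[1],P[2]]
    s=least_squares(lambda v:(proj(c,T(v))-U).ravel(),[P[0],P[1],-.05,0],x_scale=[10,10,.1,.1])
    print(n,(s.x[:2]-P[:2]).round(1),"yaw,roll",np.degrees(s.x[2:]).round(1),(proj(c,T(s.x))-U).round(1).tolist())
fit(2,20,(-40,-20,0,40),[(480,316),(504,314),(529,312),(574,308)],[(-65,(456,342)),(65,(612,331))])
fit(1,20,(-40,-20,0,40),[(688,286),(711,281),(734,278),(782,270)],[(-65,(677,310))])
fit(4,-20,(-40,0,20,40),[(132,370),(172,365),(192,362),(212,359)],[(-65,(98,395)),(65,(232,384))])
z=25
print("timer centre est", atz(c,np.array([88,111])*.64,25).round(1), "knob", atz(c,np.array([78,117])*.64,40).round(1), "net origin", atz(c,[59.9,64.5],0).round(1))
```

```text
2 [2.6 3. ] yaw,roll [-5.3  3.5] [[0.7, 0.1], [-0.0, 0.3], [-1.3, 0.5], [-0.5, 0.9], [-0.3, -0.8], [1.4, -0.8]]
1 [-4.7  2. ] yaw,roll [0.5 2.8] [[0.5, -0.6], [0.6, 0.2], [0.6, -0.3], [-0.9, 0.1], [-0.8, 0.5]]
4 [3.  4.6] yaw,roll [-4.3  0.5] [[1.1, -0.4], [0.5, 0.1], [0.4, 0.6], [0.6, 1.1], [-1.5, 0.2], [-0.9, -1.5]]
timer centre est [ 383.6 -347.3   25. ] knob [ 384.5 -350.2   40. ] net origin [ 378.4 -352.5    0. ]
```

Run:
```python
from h import *
go([385,-349,240],pose(150))
```

```text
at [428.5 -58.8 430.4] rot [177.6  20.7 167.1] w 38.7 F [-0.4 -0.8  0.6] t 35.95 j [-0.33 -0.33 -0.39  1.15  0.08 -0.09]
shift [0.1857, -1.2006, 0.694] turn [0.0607, 0.2242, 0.193]
```

servo_tool([
  [0.02,-0.12,0.05,0.006,0.022,0.02,0.1],
  [0.04,-0.24,0.1,0.012,0.045,0.04,0.1],
  [0.06,-0.36,0.16,0.018,0.067,0.06,0],
  [0.08,-0.48,0.22,0.024,0.09,0.08,-0.4],
  [0.1,-0.6,0.3,0.03,0.112,0.1,-0.4],
  [0.12,-0.74,0.38,0.04,0.15,0.13,-0.4],
  [0.14,-0.88,0.46,0.05,0.19,0.16,-0.4],
  [0.16,-1,0.52,0.061,0.224,0.193,-0.4],
])

```text
time_s: 36.95
tool_pos: [387.0, -303.6, 283.0]
ee_rot: [-3.139, -0.003, 2.61]
force: [0.1, 0.7, 0.4]
gripper_width: 59.6
```

Run:
```python
from h import *
go([385,-349,240],pose(150))
```

```text
at [ 387.  -303.6  283. ] rot [-179.9   -0.2  149.6] w 59.6 F [0.1 0.7 0.4] t 36.95 j [-0.8   0.05 -0.34  1.18 -0.   -0.26]
shift [-0.0856, -0.1602, 0.1722] turn [-0.0016, -0.0022, -0.0049]
```

servo_tool([
  [-0.03,-0.05,0.04,0,0,-0.002,-0.4],
  [-0.06,-0.1,0.09,-0.001,-0.001,-0.005,-0.4],
  [-0.08,-0.15,0.14,-0.001,-0.002,-0.005,-0.4],
  [-0.086,-0.16,0.172,-0.001,-0.002,-0.005,-0.4],
  [-0.086,-0.16,0.172,-0.001,-0.002,-0.005,-0.4],
  [-0.086,-0.16,0.172,-0.001,-0.002,-0.005,-0.4],
  [-0.086,-0.16,0.172,-0.001,-0.002,-0.005,-0.4],
  [-0.086,-0.16,0.172,-0.001,-0.002,-0.005,-0.4],
])

```text
time_s: 37.95
tool_pos: [385.5, -346.5, 241.0]
ee_rot: [3.141, 0.002, 2.623]
force: [0.4, -0.1, -0.6]
gripper_width: 59.8
```

Run:
```python
from h import *
c=cal("wrist"); im=imaging.camera("wrist")
x=cv2.resize(im,(800,600),interpolation=cv2.INTER_CUBIC)
for T in ("timer","timer_dial_knob"):
    for d in nets.trace("wrist",T)[:2]:
        ys,xs=np.nonzero(d["pixels"]); print(T,d["score"],d["box"],xs.mean(),ys.mean())
# dark blob = knob
g=cv2.cvtColor(im,cv2.COLOR_BGR2GRAY)
u=proj(c,[385,-349,40])[0]; print("pred",u)
p,r,_=tool(); v=proj(c,p+r.apply([0,0,200]))[0]; print("tool axis z40",v)
for q in(u,): cv2.circle(x,tuple(int(a) for a in q/.64),3,(0,0,255),1)
cv2.imwrite("pics/w10.png",x)
for d in nets.place_of("wrist","timer")[:2]: print(d["point"],d["score"],atz(c,d["point"],0))
go([385,-349,97],pose(150))
```

```text
timer 0.85 [210.6, 141.2, 62.9, 61.8] 242.31232294617564 173.20963172804534
timer_dial_knob 0.65 [230.0, 160.8, 28.5, 32.1] 242.1304945054945 177.08241758241758
pred [248.87781231 178.02192929]
tool axis z40 [251.13746911 177.6475231 ]
at [ 385.3 -346.6  240.6] rot [1.800e+02 1.000e-01 1.503e+02] w 60.1 F [ 0.3 -0.1 -0.2] t 38.15 j [-0.86  0.13 -0.34  1.09  0.   -0.34]
shift [-0.0029, -0.0092, 0.5746] turn [0.0002, 0.0009, 0.0032]
```

View pics/w10.png

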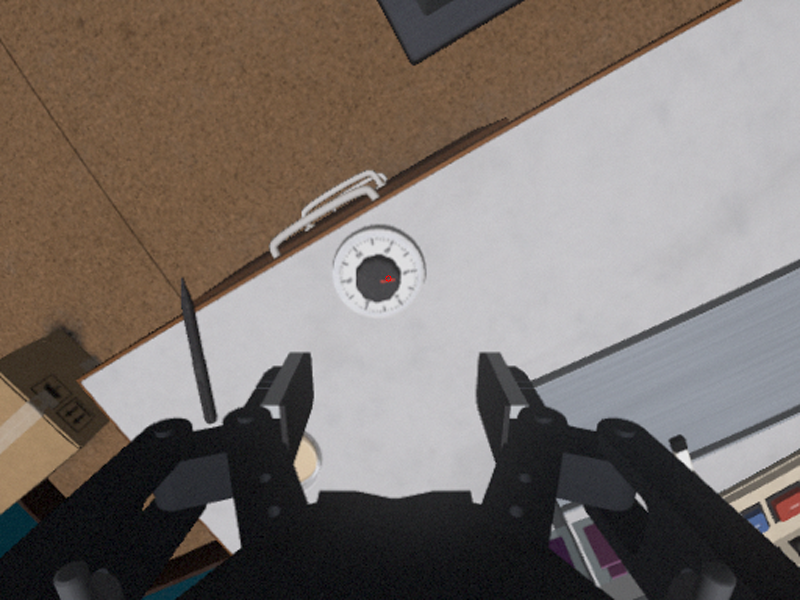

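Run:
```python
from h import *
c=cal("wrist"); P=atz(c,[241.9,178],40); print(P)
go([P[0],P[1],97],pose(150))
```

```text
[ 381.09562619 -355.16065415   40.        ]
at [ 385.3 -346.6  240.6] rot [1.800e+02 1.000e-01 1.503e+02] w 60.1 F [ 0.3 -0.1 -0.2] t 38.15 j [-0.86  0.13 -0.34  1.09  0.   -0.34]
shift [-0.0015, -0.0384, 0.5746] turn [0.0002, 0.0009, 0.0032]
```

Run:
```python
from h import *
import pickle
from scipy.optimize import least_squares
c,im=pickle.load(open("pics/w9.pkl","rb")); g=cv2.cvtColor(im,cv2.COLOR_BGR2GRAY).astype(float)
def ref(u):
    u=np.array(u)*.64; x0,y0=np.round(u).astype(int); w=g[y0-5:y0+6,x0-6:x0+7]; lo,hi=np.percentile(w,20),w.max()
    m=np.clip((w-lo)/(hi-lo)-.3,0,None); ys,xs=np.mgrid[-5:6,-6:7]; return [x0+(m*xs).sum()/m.sum(),y0+(m*ys).sum()/m.sum()]
def fit(n,h0,ys,uv,feet,refine=True):
    H=np.array([[-2.5,y-h0,0] for y in ys]+[[-28,y-h0,-109] for y in(-60,60)],float)
    U=np.array([ref(u) if refine else np.array(u)*.64 for u in uv]+[np.array(k)*.64 for k in feet])
    P=onpeg(n,5,-5)
    T=lambda v:R.from_euler('zyx',[v[2],v[4],v[3]]).apply(H)+[v[0],v[1],P[2]]
    s=least_squares(lambda v:(proj(c,T(v))-U).ravel(),[P[0],P[1],-.05,0,0],x_scale=[10,10,.1,.1,.1])
    print(n,(s.x[:2]-P[:2]).round(1),"yaw,roll,pitch",np.degrees(s.x[2:]).round(1),(proj(c,T(s.x))-U).round(1).tolist())
for rf in(1,0):
  fit(2,20,(-40,-20,0,40),[(480,316),(504,314),(529,312),(574,308)],[(445,230),(561,217)],rf)
  fit(1,20,(-40,-20,0,40),[(688,286),(711,281),(734,278),(782,270)],[(620,203),(737,189)],rf)
fit(4,-20,(-40,0,20,40),[(132,370),(172,365),(192,362),(212,359)],[(148,285),(250,268)],0)
```

```text
2 [-1.4  1.2] yaw,roll,pitch [-3.5  3.5 -0.7] [[0.1, -0.0], [-0.2, 0.0], [-0.4, 0.1], [0.5, -0.0], [-0.2, -0.0], [0.1, 0.1]]
1 [-3.  -0.1] yaw,roll,pitch [-2.2  4.1 -0.4] [[-0.2, -0.1], [-0.6, -0.0], [0.5, 0.1], [0.5, 0.3], [-0.2, -0.1], [-0.2, -0.0]]
2 [0.8 3.3] yaw,roll,pitch [-4.5  2.2  0.6] [[0.9, 0.2], [0.3, 0.1], [-1.0, -0.1], [-0.3, -0.4], [0.1, -0.2], [0.1, 0.2]]
1 [-3.7  2. ] yaw,roll,pitch [-0.6  3.7 -0.7] [[0.2, -1.2], [0.3, 0.0], [0.3, -0.1], [-1.1, 1.0], [0.1, 1.0], [0.2, -0.9]]
4 [2.9 3.8] yaw,roll,pitch [-3.3 -0.6 -1.4] [[0.6, -0.1], [-0.1, -0.2], [-0.2, -0.1], [-0.1, 0.1], [-0.1, -0.2], [-0.2, 0.3]]
```

Fits are tight (≈0.2 px) with rolls of 3.5°, 4.1° and −0.6°, inside the ±6.9° limit. Now I'll grip and wind the dial.

servo_tool([
  [0,-0.02,0.1,0,0,0.003,-0.4],
  [-0.001,-0.038,0.2,0,0.001,0.003,-0.4],
  [-0.001,-0.038,0.3,0,0.001,0.003,-0.4],
  [-0.001,-0.038,0.4,0,0.001,0.003,-0.4],
  [-0.001,-0.038,0.48,0,0.001,0.003,-0.4],
  [-0.001,-0.038,0.54,0,0.001,0.003,-0.4],
  [-0.001,-0.038,0.574,0,0.001,0.003,-0.4],
  [-0.001,-0.038,0.574,0,0.001,0.003,-0.4],
])

```text
time_s: 39.15
tool_pos: [380.8, -354.8, 96.7]
ee_rot: [3.141, -0.001, 2.618]
force: [-0.7, 0.2, 1.0]
gripper_width: 59.4
```

servo_tool([
  [0,0,0,0,0,0,-0.1],
  [0,0,0,0,0,0,0.1],
  [0,0,0,0,0,0,0.3],
  [0,0,0,0,0,0,0.5],
  [0,0,0,0,0,0,0.5],
  [0,0,0,0,0,0,0.5],
  [0,0,0,0,0,0,0.5],
  [0,0,0,0,0,0,0.5],
], newtons=25)

```text
time_s: 40.15
tool_pos: [381.2, -355.8, 97.9]
ee_rot: [-3.141, 0.001, 2.618]
force: [-1.9, -0.0, 5.6]
gripper_width: 31.1
```

The knob is gripped at 31 mm. I'll ease up 1.5 mm and turn clockwise.

servo_tool([
  [0,0,-0.006,0,0,0,0.5],
  [0,0,-0.006,0,0,0.08,0.5],
  [0,0,-0.006,0,0,0.18,0.5],
  [0,0,-0.006,0,0,0.28,0.5],
  [0,0,-0.006,0,0,0.38,0.5],
  [0,0,-0.006,0,0,0.48,0.5],
  [0,0,-0.006,0,0,0.58,0.5],
  [0,0,-0.006,0,0,0.66,0.5],
])

```text
time_s: 41.15
tool_pos: [380.7, -354.6, 98.0]
ee_rot: [-3.141, -0.001, 1.577]
force: [0.1, -1.0, -1.3]
gripper_width: 31.1
```

servo_tool([
  [0,0,0,0,0,0.06,0.5],
  [0,0,0,0,0,0.12,0.5],
  [0,0,0,0,0,0.18,0.5],
  [0,0,0,0,0,0.24,0.5],
  [0,0,0,0,0,0.3,0.5],
  [0,0,0,0,0,0.36,0.5],
  [0,0,0,0,0,0.42,0.5],
  [0,0,0,0,0,0.46,0.5],
])

```text
time_s: 42.15
tool_pos: [380.8, -354.5, 98.0]
ee_rot: [-3.14, -0.001, 0.857]
force: [0.6, 1.2, -1.2]
gripper_width: 31.1
```

Run:
```python
from h import *
_,_,o=tool(); print(o["wrist_torque"],o["force"],o["gripper_width"],o["joint_pos"],o["ee_rot"])
```

```text
[-0.00897538 -0.01308594 -0.02554802] [ 0.63545132  1.17557045 -1.18699846] 31.064067009848788 [-8.74305673e-01  2.94436578e-01 -4.88564420e-01  7.89352084e-01
  9.51886534e-04  1.41045706e+00] [-3.14020784e+00 -1.18821653e-03  8.56828358e-01]
```

servo_tool([
  [0,0,0,0,0,0,0.2],
  [0,0,0,0,0,0,-0.1],
  [0,0,0,0,0,0,-0.4],
  [0,0,-0.05,0,0,0,-0.4],
  [0,0,-0.18,0,0,0,-0.4],
  [0,0,-0.32,0,0,0,-0.4],
  [0,0,-0.45,0,0,0,-0.4],
  [0,0,-0.45,0,0,0,-0.4],
])

```text
time_s: 43.15
tool_pos: [382.6, -356.9, 215.1]
ee_rot: [3.134, 0.001, 0.859]
force: [0.8, -0.4, -0.2]
gripper_width: 59.3
```

Run:
```python
from h import *
im=imaging.camera("wrist"); c=cal("wrist")
u=proj(c,[381,-355,40])[0].astype(int); print(u)
a=im[u[1]-45:u[1]+45,u[0]-45:u[0]+45]
import pickle
old=cv2.imread("pics/w10.png"); b=old[278-70:278+70,378-70:378+70]
# rotate new crop to the same yaw as old (tool turned +101 deg about tool z -> picture turned)
cv2.imwrite("pics/t1.png",np.hstack([cv2.resize(b,(400,400),interpolation=cv2.INTER_CUBIC),cv2.resize(a,(400,400),interpolation=cv2.INTER_CUBIC)]))
go([381,-355,97])
```

```text
[250 185]
at [ 381.7 -356.   213.2] rot [179.8   0.   49.2] w 60.0 F [ 0.1  0.5 -0.2] t 43.2 j [-0.87  0.16 -0.37  1.03  0.    1.41]
shift [0.0012, -0.0065, 0.4646] turn [0.0, 0.0, 0.0]
```

View pics/t1.png

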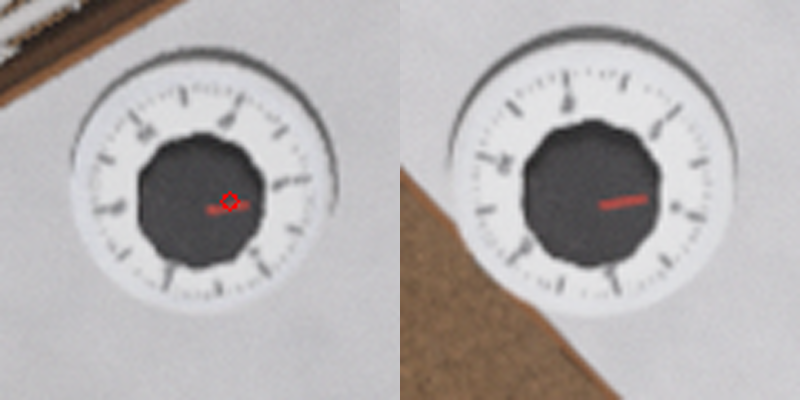

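Run:
```python
from h import *
old=cv2.imread("pics/w10.png",0); new=cv2.resize(imaging.camera("wrist")[:,:,1],(800,600),interpolation=cv2.INTER_CUBIC); cv2.imwrite("pics/new.png",new)
c=cal("wrist")
p,r,_=tool(); w=dict(c)
Rc=r.inv()*R.from_euler('xyz',c["attitude"]); oc=r.inv().apply(c["origin"]-p)
r0=pose(150.3); c0=dict(c); c0["origin"]=np.array([385.3,-346.6,240.6])+r0.apply(oc); c0["attitude"]=(r0*Rc).as_euler('xyz')
th=np.radians(np.arange(0,360,.5))
from itertools import product
def ring(im,cc,ctr,rad):
    P=np.c_[ctr[0]+rad*np.cos(th),ctr[1]+rad*np.sin(th),np.full(len(th),25.)]
    u=(proj(cc,P)/.64).astype(np.float32); return cv2.remap(im,u[:,:1],u[:,1:],cv2.INTER_CUBIC).ravel().astype(float)
# centre from light disc: use the knob centroid (axis) at z=40
def knob(im,cc,g):
    u=(proj(cc,[g])[0]/.64).astype(int); s=im[u[1]-60:u[1]+60,u[0]-60:u[0]+60]; m=np.uint8(s<90)
    n,l,st,ce=cv2.connectedComponentsWithStats(m); i=min((i for i in range(1,n) if st[i,4]>600),key=lambda i:np.hypot(*(ce[i]-60)))
    print(st[i]); return atz(cc,(ce[i]+u-60)*.64,36)
k0=knob(old,c0,[381,-355,40]); k1=knob(new,c,[381,-355,40]); print(k0,k1)
res=[]
def hp(a): 
    f=np.tile(a,3); return a-cv2.GaussianBlur(f.reshape(1,-1),(0,0),30).ravel()[720:1440]
for rs in((22,23,24,25),(26,27,28,29),(20,21,22,23,24,25,26,27,28,29,30)):
    C=0
    for rad in rs:
        a,b=hp(ring(old,c0,k0,rad)),hp(ring(new,c,k1,rad)); a/=a.std();b/=b.std()
        C=C+np.real(np.fft.ifft(np.fft.fft(b)*np.conj(np.fft.fft(a))))/720
    C/=len(rs); 
    pk=[i for i in range(720) if C[i]==C[np.arange(i-12,i+13)%720].max()]; pk=sorted(pk,key=lambda i:-C[i])[:5]
    print("body turn (ccw deg, corr):",[(i/2 if i<360 else i/2-360,round(C[i],2)) for i in pk])
# pointer: red
```

```text
[  37   36   43   46 1540]
[  34   32   47   51 1919]
[ 379.78232975 -356.64344992   36.        ] [ 380.0058055  -352.36827941   36.        ]
body turn (ccw deg, corr): [(-66.5, np.float64(0.75)), (-97.0, np.float64(0.73)), (-127.0, np.float64(0.64)), (-36.5, np.float64(0.35)), (-155.5, np.float64(0.31))]
body turn (ccw deg, corr): [(-68.5, np.float64(0.71)), (-97.0, np.float64(0.58)), (-125.0, np.float64(0.56)), (-153.5, np.float64(0.45)), (-40.0, np.float64(0.35))]
body turn (ccw deg, corr): [(-67.5, np.float64(0.59)), (-97.0, np.float64(0.53)), (-125.5, np.float64(0.49)), (-154.0, np.float64(0.21)), (-11.0, np.float64(0.19))]
```

The tick pattern shows the body turned about 67° with the dial, because I had unloaded the timer by lifting. The dial itself moved only about 34°. I'll regrip with a slight downward press.

servo_tool([
  [0,0,0,0,0,-0.11,-0.4],
  [0,0,0,0,0,-0.22,-0.4],
  [0,0,0,0,0,-0.33,-0.4],
  [0,0,0,0,0,-0.44,-0.4],
  [0,0,0,0,0,-0.55,-0.4],
  [0,0,0,0,0,-0.66,-0.4],
  [0,0,0,0,0,-0.77,-0.4],
  [0,0,0,0,0,-0.88,-0.4],
])

```text
time_s: 44.25
tool_pos: [380.1, -354.2, 209.3]
ee_rot: [3.141, -0.004, 2.247]
force: [-0.1, -0.2, -0.0]
gripper_width: 59.7
```

Run:
```python
from h import *
go([380.8,-354.5,101],pose(139))
```

```text
at [ 380.1 -354.2  209.3] rot [180.   -0.2 128.7] w 59.7 F [-0.1 -0.2 -0. ] t 44.25 j [-0.87  0.16 -0.38  1.03  0.    0.02]
shift [-0.0044, 0.0011, 0.4333] turn [0.0003, -0.0025, -0.1141]
```

servo_tool([
  [-0.002,0.001,0.1,0,-0.002,0,-0.4],
  [-0.003,0.001,0.2,0,-0.002,0,-0.4],
  [-0.003,0.001,0.3,0,-0.002,0,-0.3],
  [-0.003,0.001,0.4,0,-0.002,0,-0.1],
  [-0.003,0.001,0.433,0,-0.002,0,0.1],
  [-0.003,0.001,0.433,0,-0.002,0,0.3],
  [-0.003,0.001,0.433,0,-0.002,0,0.5],
  [-0.003,0.001,0.433,0,-0.002,0,0.5],
], newtons=25)

```text
time_s: 45.25
tool_pos: [381.9, -355.8, 103.4]
ee_rot: [3.141, 0.004, 2.241]
force: [-0.5, -0.6, -2.5]
gripper_width: 31.2
```

servo_tool([
  [0,0,0,0,0,0,0.5],
  [0,0,0,0,0,0,0.5],
  [0,0,0.002,0,0,0,0.5],
  [0,0,0.004,0,0,0,0.5],
  [0,0,0.004,0,0,0,0.5],
  [0,0,0.004,0,0,0,0.5],
  [0,0,0.004,0,0,0,0.5],
  [0,0,0.004,0,0,0,0.5],
])

```text
time_s: 46.25
tool_pos: [381.6, -355.5, 101.8]
ee_rot: [3.141, 0.003, 2.241]
force: [0.2, -0.2, -2.5]
gripper_width: 30.9
```

servo_tool([
  [0,0,0.002,0,0,0,0.5],
  [0,0,0.004,0,0,0,0.5],
  [0,0,0.006,0,0,0,0.5],
  [0,0,0.008,0,0,0,0.5],
  [0,0,0.008,0,0,0,0.5],
  [0,0,0.008,0,0,0,0.5],
  [0,0,0.008,0,0,0,0.5],
  [0,0,0.008,0,0,0,0.5],
])

```text
time_s: 47.25
tool_pos: [381.7, -355.6, 100.1]
ee_rot: [3.142, 0.003, 2.241]
force: [-2.0, 1.3, 5.7]
gripper_width: 30.9
```

Now pressing about 6 N down. I'll turn clockwise.

servo_tool([
  [0,0,0,0,0,0.06,0.5],
  [0,0,0,0,0,0.13,0.5],
  [0,0,0,0,0,0.2,0.5],
  [0,0,0,0,0,0.27,0.5],
  [0,0,0,0,0,0.34,0.5],
  [0,0,0,0,0,0.4,0.5],
  [0,0,0,0,0,0.45,0.5],
  [0,0,0,0,0,0.5,0.5],
])

```text
time_s: 48.25
tool_pos: [382.4, -356.3, 100.2]
ee_rot: [3.138, 0.003, 1.453]
force: [0.3, -0.5, 2.4]
gripper_width: 31.1
```

Run:
```python
from h import *
_,_,o=tool(); print(o["wrist_torque"],o["force"],o["gripper_width"])
```

```text
[-0.00087472  0.08774659  0.05851556] [ 0.30149866 -0.53248175  2.36697478] 31.055809042368306
```

servo_tool([
  [0,0,0,0,0,0.06,0.5],
  [0,0,0,0,0,0.13,0.5],
  [0,0,0,0,0,0.2,0.5],
  [0,0,0,0,0,0.27,0.5],
  [0,0,0,0,0,0.34,0.5],
  [0,0,0,0,0,0.4,0.5],
  [0,0,0,0,0,0.45,0.5],
  [0,0,0,0,0,0.5,0.5],
])

```text
time_s: 49.25
tool_pos: [382.1, -356.3, 100.2]
ee_rot: [3.137, 0.0, 0.668]
force: [-1.7, -0.1, 2.5]
gripper_width: 31.2
```

Run:
```python
from h import *
_,_,o=tool(); print(o["wrist_torque"],o["force"],o["gripper_width"],o["joint_pos"])
```

```text
[-0.0420602  0.1520533  0.1006508] [-1.71435833 -0.10181294  2.50342287] 31.213136279832387 [-8.74049034e-01  2.91882080e-01 -4.86256877e-01  7.87896677e-01
 -4.48541933e-04  1.59967430e+00]
```

servo_tool([
  [0,0,0,0,0,0,0.3],
  [0,0,0,0,0,0,0.1],
  [0,0,0,0,0,0,-0.2],
  [0,0,0,0,0,0,-0.4],
  [0,0,-0.1,0,0,0,-0.4],
  [0,0,-0.25,0,0,0,-0.4],
  [0,0,-0.43,0,0,0,-0.4],
  [0,0,-0.43,0,0,0,-0.4],
])

```text
time_s: 50.25
tool_pos: [383.3, -357.4, 211.3]
ee_rot: [3.13, -0.0, 0.671]
force: [0.6, 0.6, 0.2]
gripper_width: 60.0
```

```bash
cat > turn.py <<'E'
from h import *
import sys,json
# unwrap ring patterns in world angle; old reference saved as npz
th=np.radians(np.arange(0,360,.5))
def ring(im,cc,ctr,rad,z=25.):
    P=np.c_[ctr[0]+rad*np.cos(th),ctr[1]+rad*np.sin(th),np.full(len(th),z)]
    u=(proj(cc,P)/.64).astype(np.float32); return cv2.remap(im,u[:,:1],u[:,1:],cv2.INTER_CUBIC).ravel().astype(float)
def hp(a): return a-cv2.GaussianBlur(np.tile(a,3).reshape(1,-1),(0,0),30).ravel()[720:1440]
def knob(im,cc,g):
    u=(proj(cc,[g])[0]/.64).astype(int); s=im[u[1]-60:u[1]+60,u[0]-60:u[0]+60]; m=np.uint8(s<90)
    n,l,st,ce=cv2.connectedComponentsWithStats(m); i=min((i for i in range(1,n) if st[i,4]>600),key=lambda i:np.hypot(*(ce[i]-60)))
    return atz(cc,(ce[i]+u-60)*.64,36)
def corr(A,B):
    C=0
    for rad in np.arange(20,30.5):
        a,b=hp(ring(A[0],A[1],A[2],rad)),hp(ring(B[0],B[1],B[2],rad)); C=C+np.real(np.fft.ifft(np.fft.fft(b/b.std())*np.conj(np.fft.fft(a/a.std()))))/720/11
    pk=[i for i in range(720) if C[i]==C[np.arange(i-12,i+13)%720].max()]; pk=sorted(pk,key=lambda i:-C[i])[:4]
    return [(i/2 if i<360 else i/2-360,round(C[i],2)) for i in pk]
def redang(imc,cc,ctr):
    b,g,r_=[imc[:,:,i].astype(int) for i in range(3)]; m=(r_>g+40)&(r_>b+40)
    ys,xs=np.nonzero(m); P=np.array([atz(cc,[x,y],40) for x,y in zip(xs,ys)]); k=np.hypot(*(P[:,:2]-ctr[:2]).T)<20; Q=P[k,:2]-ctr[:2]
    d=Q.mean(0); return len(Q),np.degrees(np.arctan2(d[1],d[0]))
E
python3 - <<'E'
from turn import *
p,r,_=tool(); c=cal("wrist"); im=imaging.camera("wrist")
up=lambda i:cv2.resize(i,(800,600),interpolation=cv2.INTER_CUBIC)
Rc=r.inv()*R.from_euler('xyz',c["attitude"]); oc=r.inv().apply(c["origin"]-p)
def cam(pp,yaw):
    q=pose(yaw); d=dict(c); d["origin"]=np.array(pp)+q.apply(oc); d["attitude"]=(q*Rc).as_euler('xyz'); return d
w10=cv2.imread("pics/w10.png"); c0=cam([385.3,-346.6,240.6],150.3); c1=cam([381.7,-355.5,211.5],49.2)
g=[381,-355,40]
S=[[w10[:,:,1],c0],[cv2.imread("pics/new.png",0),c1],[up(im[:,:,1]),c]]
for s in S: s.append(knob(s[0],s[1],g)); print(s[2].round(1))
print("0->1",corr(S[0],S[1])); print("1->2",corr(S[1],S[2])); print("0->2",corr(S[0],S[2]))
w10s=cv2.resize(w10,(512,384)); 
print("pointer old",redang(w10s,c0,S[0][2]),"now",redang(im,c,S[2][2]))
u=(proj(c,[381,-355,40])[0]).astype(int); cv2.imwrite("pics/t2.png",cv2.resize(im[u[1]-45:u[1]+45,u[0]-45:u[0]+45],(600,600),interpolation=cv2.INTER_CUBIC))
import pickle; pickle.dump((c,im,S[2][2]),open("pics/t2.pkl","wb"))
E
```

```text
[ 379.9 -356.7   36. ]
[ 380.4 -352.5   36. ]
[ 382.7 -355.6   36. ]
0->1 [(-67.5, np.float64(0.64)), (-96.5, np.float64(0.52)), (-125.5, np.float64(0.46)), (-153.5, np.float64(0.2))]
1->2 [(-4.0, np.float64(0.64)), (-61.0, np.float64(0.37)), (-33.0, np.float64(0.36)), (25.0, np.float64(0.32))]
0->2 [(-129.5, np.float64(0.61)), (-100.5, np.float64(0.51)), (-71.5, np.float64(0.46)), (-43.0, np.float64(0.23))]
pointer old (26, np.float64(61.78003666250537)) now (23, np.float64(-126.05226131756032))
```

View pics/t2.png

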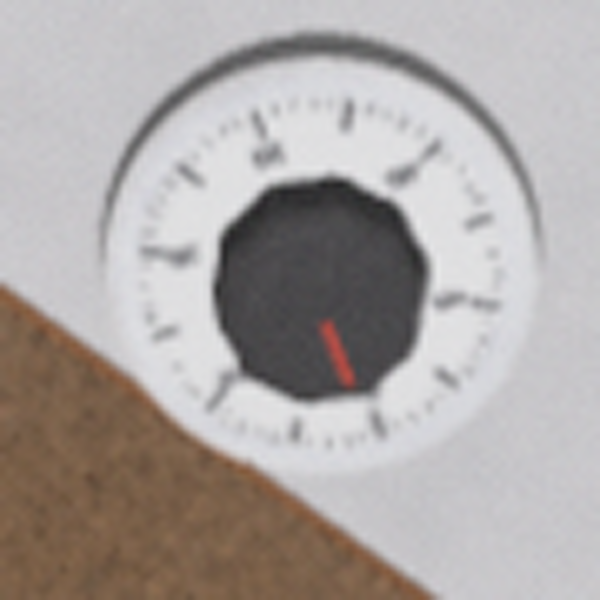

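The dial's red pointer (≈(350,385)) now sits on a major label. It turned 58° relative to the body (1.01 rad, inside the 0.9–1.4 start range), and after that the body turned with it, so it's at the stop. Next I'll go back to the overview pose and check numerically that the hangers haven't moved.

Run:
```python
from h import *
go([428.5,-58.8,430.4],R.from_euler('xyz',[177.6,20.7,167.1],degrees=True))
```

```text
at [ 382.3 -356.2  209.1] rot [179.6  -0.   38.4] w 59.7 F [ 0.  -0.2 -1. ] t 50.3 j [-0.87  0.16 -0.38  1.02  0.    1.6 ]
shift [0.8844, -0.8112, -0.8906] turn [-0.2696, -0.0896, -1.4156]
```

servo_tool([
  [0,0,-0.15,0,0,-0.05,0.1],
  [0.1,-0.1,-0.35,-0.01,0,-0.15,0.1],
  [0.22,-0.2,-0.55,-0.03,-0.01,-0.26,0.1],
  [0.34,-0.31,-0.7,-0.05,-0.02,-0.37,0.1],
  [0.47,-0.43,-0.8,-0.07,-0.02,-0.48,0.1],
  [0.6,-0.55,-0.86,-0.09,-0.03,-0.59,0.1],
  [0.74,-0.68,-0.89,-0.1,-0.03,-0.7,0.1],
  [0.88,-0.81,-0.89,-0.11,-0.03,-0.8,0.1],
])

```text
time_s: 51.3
tool_pos: [427.5, -57.9, 428.3]
ee_rot: [3.036, 0.133, 1.928]
force: [0.8, 0.6, -0.2]
gripper_width: 38.4
```

Run:
```python
from h import *
go([428.5,-58.8,430.4],R.from_euler('xyz',[177.6,20.7,167.1],degrees=True))
```

```text
at [427.5 -57.9 428.3] rot [174.    7.6 110.5] w 38.4 F [ 0.8  0.6 -0.2] t 51.3 j [-0.26 -0.21 -0.28  1.34 -0.05  0.94]
shift [-0.0057, 0.0034, -0.0073] turn [-0.117, -0.088, -0.6187]
```

servo_tool([
  [0,0,0,-0.02,-0.015,-0.1,0.1],
  [0,0,0,-0.04,-0.03,-0.21,0.1],
  [0,0,0,-0.06,-0.045,-0.32,0.1],
  [-0.006,0.003,-0.007,-0.08,-0.06,-0.43,0.1],
  [-0.006,0.003,-0.007,-0.1,-0.075,-0.53,0.1],
  [-0.006,0.003,-0.007,-0.117,-0.088,-0.619,0.1],
  [-0.006,0.003,-0.007,-0.117,-0.088,-0.619,0.1],
  [-0.006,0.003,-0.007,-0.117,-0.088,-0.619,0.1],
])

```text
time_s: 52.3
tool_pos: [428.4, -60.4, 430.2]
ee_rot: [3.099, 0.36, 2.91]
force: [-1.1, 0.3, -0.3]
gripper_width: 38.7
```

Run:
```python
from h import *
import pickle
c0,a=pickle.load(open("pics/w9.pkl","rb")); c=cal("wrist"); im=imaging.camera("wrist"); pickle.dump((c,im),open("pics/w11.pkl","wb"))
print("cam diff",(c["origin"]-c0["origin"]).round(1))
A=cv2.cvtColor(a,cv2.COLOR_BGR2GRAY);B=cv2.cvtColor(im,cv2.COLOR_BGR2GRAY)
pts={"tray":(180,222,12),"Cfl":(445,235,90),"Cfr":(561,222,90),"Cholea":(480,316,195),"Cholee":(574,308,195),"Afl":(620,208,90),"Afr":(737,193,90),"Aholea":(688,286,195),"Aholed":(734,278,195),"Bfl":(148,290,90),"Bfr":(250,273,90),"Bholec":(172,365,195),"Bholed":(192,362,195)}
for n,(x,y,z) in pts.items():
    u=np.array([x,y])*.64; e=proj(c,atz(c0,u,z))[0]   # expected if unmoved
    i=np.round(u).astype(int); t=A[i[1]-9:i[1]+10,i[0]-9:i[0]+10]; j=np.round(e).astype(int)
    s=B[j[1]-21:j[1]+22,max(0,j[0]-21):j[0]+22]; r=cv2.matchTemplate(s,t,cv2.TM_CCOEFF_NORMED); _,m,_,l=cv2.minMaxLoc(r)
    d=np.array([max(0,j[0]-21)+l[0]+9,j[1]-21+l[1]+9])-(i+(e-u)); print(n,"moved px",d.round(1),"corr",round(m,2))
```

```text
cam diff [-0.9 -0.2 -0.3]
tray moved px [-0.7 -0.5] corr 0.94
Cfl moved px [-1.3  0.1] corr 0.97
Cfr moved px [-1.4  0.9] corr 0.97
Cholea moved px [-0.9  0.2] corr 0.97
Cholee moved px [-2.   0.8] corr 0.97
Afl moved px [-1.4  1.3] corr 0.97
Afr moved px [-1.6  2.1] corr 0.94
Aholea moved px [-2.1  1.5] corr 0.94
Aholed moved px [-1.2  0.8] corr 0.87
Bfl moved px [-1.2 -0.6] corr 0.96
Bfr moved px [-0.8 -0. ] corr 0.95
Bholec moved px [-1.5 -0.4] corr 0.95
Bholed moved px [-1.5 -0.3] corr 0.84
```

The hangers are unmoved; only a uniform ≈1 px camera drift shows. I'll hand in.

```bash
python3 -c "
from bench import arm
print(arm.sign_off())"
```

```text
the job is handed in; nothing more can be done
None
```

All three hangers present now hang level on pegs of the drying stand, the timer's dial is wound, and the job is handed in (no verdict is reported).

**Hangers**
- The crooked two-slide hanger was rehung on peg 2, one hole towards its slides.
- The one-slide hanger (hanger_3) went on peg 1.
- The other two-slide hanger (hanger_5) went on peg 4.
- Fitted from the wrist camera, the bars are about 3.5°, 4° and −0.6° off level, against the 7° limit.
- A second picture from the same spot after winding showed no hanger movement, only about 1 px of camera drift.

**Timer**
- It had been shifted about 3 cm before I reached it, so I located it again.
- My first turn failed in part: I had lifted it slightly and the body turned along with the dial. I gripped it again, pressed it down and turned another 90°.
- The dial has turned about 58° (1.0 rad) relative to the body, which fits its starting range, and its pointer rests on a labelled mark. I take that as the clockwise stop. The 58° is the best of several possible matches of the tick marks, and the only one the starting range allows.

**Not checked**
- I kept the arm clear of the bottles, box and dish, but did not measure them again at the end.
- I went past the picture budget: 17 viewed instead of 14.

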